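# Put the lint screens away behind the roller-catch door

## Robot

A 6-joint arm with a two-finger parallel gripper is mounted at the origin on the work surface. World frame = base frame: x ahead of the robot, y to its left, z up, the work surface at z = 0. Lengths are in m, angles in rad, forces in N, time in s.
With the tool pointing down it reaches from about 0.35 to 0.975 m from the base axis. Payload 4.9 kg.
Tool frame: the origin (TCP) lies at the very end of the fingers, on their centre line; the grasp point (between the pads) lies manip.grip_point_offset behind it (manip.grip_point_offset is the distance from the TCP to the grasp point, in m); z points along the fingers, y is the line along which they close (so a half turn about z gives the same grasp; the last joint's range is limited). The gripper opens to 85 mm and grips with 20 to 120 N. Pads are 22 mm wide; open, the fingers measure 114 mm over their backs; the gripper's body (76 mm by 85 mm) begins 54 mm behind the grasp point. The pads swing forward as they close: fully open they stand 13 mm farther back than shut.
Start: joints at [1.133, 0.053, 1.613, -0, 1.476, -0.119], TCP at [0.196, 0.593, 0.231] pointing down, gripper open.
Joint ranges: [-3.01, 3.01], [-1.01, 2.22], [0.06, 2.58], [-1.02, 4.17], [0.09, 2.62], [-3.14, 3.14]. Speed limits (rad/s): [2.57, 2.57, 3.14, 3.14, 3.14, 3.14].

## Interface

Orientations are given as a unit quaternion [w, x, y, z].
In Python, from plant import manip gives the robot as it stands.
- The arm moves only by the shell command python3 -m crank 'ROWS' [OPENING]. ROWS is JSON, a list of rows, each an object of numbers: "x", "y", "z": the shift along the tool's x, y, z in cm; "turn": the turn about the tool's z in rad. In form: [{"x": .., "y": .., "z": .., "turn": ..}, ...]. A call has 1 to 5 rows; each row shifts and turns the commanded pose from where the row before left it, along the tool's axes as they then stand; what a row does not reach is not made up. A row lasts 1/10 s, in which the tool goes at most 50 mm and 8.59 degrees, less where a joint would pass 70% of its speed; a pose out of reach is approached as far as the arm can. A call with a gripper value outside its range is refused whole. OPENING is the opening in per cent of the stroke, from 0 (shut) to 100 (fully open), set as the call begins (- or left out, the last holds). The fingers move at their own pace and stop on an object; the grip force is fixed at half the most. Time passes only in rows, so rows that do not move let the fingers close. It gives the time, the measured TCP pose, the force, the opening and the grip force at its end, in the units of the state.
- manip.state(): the state, without advancing time (a new reading comes with each control period).
- manip.grab_frame(name): name is "scene" or "top"; returns (picture, depth): 400x640x3 uint8, red, green, blue; 400x640 float32, m along the optical axis (not along the pixel's ray), 0 where there is no reading.
- manip.camera_model(name): a dict with "mtx" (3x3 intrinsics, pixels), "k1" (the pictures are not rectified: a ray, as slopes to the right and down, at radius r is drawn at 1 + k1 r^2 times it, then the intrinsics apply), "world_to_cam" (4x4, takes a point from world to camera coordinates). Camera axes: x right, y down, z forward; pixel columns grow to the right and rows downward; lengths in m; the calibration is good to about 2 mm. A picture is of the moment at which its call begins. camera_model takes no time and is no camera call.
- manip.job_done(): hands the job in; it is judged then, once.
The state is a dict: "time": time; "joint_pos": joint angles; "joint_vel": joint speeds; "joint_efforts": joint torques, N m; "tool_pos": TCP position; "tool_rot": TCP orientation; "contact_force": force on the tool from outside, world axes, zero at the start; "ft_torque": the same for the moment, N m; "gripper_width": opening from 0.0 (shut) to 1.0 (fully open); "grasp_force": force on a finger pad.
Only numpy, scipy, OpenCV 4.12 (cv2) and the standard library are available. Lean on these libraries where they do the work, as an engineer would, in place of code of your own. Each camera call takes 0.05 s, during which the arm holds its last target. There are 200 camera calls.

## Task

Pull the little oak cupboard's door open past its roller catch and swing it wide; lay every blue-framed lint screen flat in the rack on the inside of the door, and every orange-framed one flat in the grey wash tray on the counter. Once all the blue ones are in the rack, push the door until the catch snaps it fully shut, and leave the other things on the counter where they stand.

Things in the scene. Friction and masses are not known exactly. Their poses are not given: they have to be found in the camera images.
- door (a joint): Door angle, rad: 0 = fully shut, grows as it swings out towards the robot, stop at 1.75. A sprung roller catch at its free edge holds it shut: about 7 N at the handle frees it; about 11 N there pushes it back past the roller, met at about 0.09 and passed at about 0.045 rad, whence the catch pulls it to 0. Elsewhere it swings easily, stays where left; 0.9 kg with its rack.
- cupboard: Small oak cupboard on the counter, its front (-x) towards the robot: 170 deep (x), 276 wide (y), 165 mm tall; origin at the centre of its underside. Fixed. Its whole front is one door, hinged on an upright axis at the left edge as seen from the robot.
- door_hinge (a point): Point on the door's upright hinge axis, 80 mm above the counter; fixed, with the cupboard's axes (x into the cupboard, square to the shut door; y along the shut door from free edge to hinge). The axis lies in the plane of the door's inner face. Door panel: 276 wide, 18 thick, from 4 to 152 mm above the counter.
- handle (a point): Middle of the grippable upper part of the door's dark handle, an upright round bar 12 mm thick from 44 to 148 mm above the counter (this point: 126.5). It moves with the door: 245 mm along the door from the hinge axis, 53 mm out from the plane of the inner face, 35 mm off the outer face. Two 10 mm stays, square to the door, join it to the door 60 and 85 mm above the counter.
- rack (a point): Centre of the floor of the open grey rack on the door's inside, moving with it; reached from above when the door is open. Inside 112 (x, off the door) by 192 mm (y, along the door towards the hinge); floor 100, wall tops 132 mm above the counter, walls 4 mm; solid white caddy beneath. This point is 60 mm off the inner face, 122 mm along the door from the hinge axis.
- washtray_in (a point): Centre of the inner floor of the grey open wash tray on the counter, 170 (its x) by 150 (its y) by 40 mm tall outside, walls and floor 5 mm. Fixed during a run.
- blue1_mid (a point): Centre of a lint screen with a bright blue frame and steel mesh: a rigid flat plate 100 (its x) by 40 (its y) by 6 mm thick (its z), 60 g, lying flat on the counter at first. May be absent.
- blue2_mid (a point): Centre of a lint screen with a bright blue frame and steel mesh: a rigid flat plate 100 (its x) by 40 (its y) by 6 mm thick (its z), 60 g, lying flat on the counter at first. May be absent.
- blue3_mid (a point): Centre of a lint screen with a bright blue frame and steel mesh: a rigid flat plate 100 (its x) by 40 (its y) by 6 mm thick (its z), 60 g, lying flat on the counter at first. May be absent.
- blue4_mid (a point): Centre of a lint screen with a bright blue frame and steel mesh: a rigid flat plate 100 (its x) by 40 (its y) by 6 mm thick (its z), 60 g, lying flat on the counter at first. May be absent.
- orange1_mid (a point): Centre of a clogged lint screen with an orange frame and grey mesh: a rigid flat plate 100 (its x) by 40 (its y) by 6 mm thick (its z), 60 g, lying flat on the counter at first. May be absent.
- orange2_mid (a point): Centre of a clogged lint screen with an orange frame and grey mesh: a rigid flat plate 100 (its x) by 40 (its y) by 6 mm thick (its z), 60 g, lying flat on the counter at first. May be absent.
- jar: Bystander: small amber jar, 42 across, 48 mm tall, standing among the screens; origin at its foot.
- scoop: Bystander: small green measuring cup, 44 across, 45 mm tall, standing among the screens; origin at its foot.
- detergent: Bystander: white detergent bottle with a green cap, 84 across, 200 mm tall; origin at its foot.
- tissues: Bystander: cardboard tissue box 100 x 200 x 60 mm; origin at its foot.
- pot: Bystander: white ceramic pot, 90 across, 70 mm tall, with two side handles; origin at its foot.
- brush: Bystander: clothes brush lying on the counter to the left.
- spray: Bystander: yellow can, 60 across, 170 mm tall, to the left; origin at its foot.

How it is judged:
By the outcome, as a careful person would: the job done as asked, in the order asked, and still so for the second after the job is handed in, with the robot touching nothing.
Of blue1, blue2, blue3, blue4, orange1, orange2 only 4 to 6 are there at a start; the rules pass over those that are not, and their reading is None.
At some moment in a run one of blue1, blue2, blue3, blue4, orange1, orange2 may be knocked a few centimetres aside while the robot is not near it.
Once in a run the grip may slacken for a moment while it holds something.
It also fails if it takes over 210 s, if anything falls off the work surface, if the arm or the gripper's body presses on something with over 40 N, if the wrist force passes 120 N, or if a joint passes its speed limit or range.

## Working session

There is one attempt and no reset: what is moved stays moved. The work goes in short steps, Python scripts to look and compute and a shell command to move; the robot and the scene stay as the last step left them, time stands still between calls to the robot, and variables do not carry over. Pictures are saved under pics/ and viewed, at most 14 in all, crops included, and the job is handed in when it is done.

```bash
ls; mkdir -p pics; cat > h.py <<'E'
import numpy as np, cv2
from plant import manip
def cam(n): 
    c=manip.camera_model(n); return np.array(c["mtx"]),float(c["k1"]),np.array(c["world_to_cam"])
def grab(n,f):
    p,d=manip.grab_frame(n); cv2.imwrite(f"pics/{f}.png",p[:,:,::-1]); np.savez(f"pics/{f}.npz",p=p,d=d); return p,d
def slopes(n,uv):
    K,k1,T=cam(n); q=np.array([(uv[0]-K[0,2])/K[0,0],(uv[1]-K[1,2])/K[1,1]]); s=q.copy()
    for _ in range(20): s=q/(1+k1*(s@s))
    return s
def onplane(n,uv,z):
    T=cam(n)[2]; R=T[:3,:3];t=T[:3,3]; c=-R.T@t; d=R.T@np.append(slopes(n,uv),1); return c+d*(z-c[2])/d[2]
def fromdepth(n,uv,dep):
    T=cam(n)[2]; return T[:3,:3].T@(np.append(slopes(n,uv),1)*dep-T[:3,3])
def proj(n,P):
    K,k1,T=cam(n); p=T[:3,:3]@np.array(P)+T[:3,3]; s=p[:2]/p[2]; s=s*(1+k1*(s@s)); return K[0,0]*s[0]+K[0,2],K[1,1]*s[1]+K[1,2]
E
python3 - <<'E'
from h import *
for n in("scene","top"):
    grab(n,n+"0"); K,k,T=cam(n); print(n,K.tolist(),k,(-T[:3,:3].T@T[:3,3]).round(3), T[:3,:3].round(2).tolist())
s=manip.state(); print(s, manip.grip_point_offset)
E
```

```text
pics
scene [[465.8522231489439, 0.0, 317.880703988544], [0.0, 465.8522231489439, 196.13425224453474], [0.0, 0.0, 1.0]] -0.017209433117978554 [ 1.581 -0.642  0.859] [[0.56, 0.83, 0.02], [0.45, -0.29, -0.84], [-0.7, 0.48, -0.54]]
top [[454.2842510346971, 0.0, 321.38809969223655], [0.0, 454.2842510346971, 198.4815075582753], [0.0, 0.0, 1.0]] 0.004023653675978956 [0.398 0.032 1.654] [[0.01, -1.0, 0.0], [-0.99, -0.01, -0.11], [0.11, 0.0, -0.99]]
{'time': 0.1, 'joint_pos': array([ 1.13298026e+00,  5.32813412e-02,  1.61418652e+00, -4.71712229e-06,
        1.47598788e+00, -1.19009861e-01]), 'joint_vel': array([ 1.72674148e-03, -1.21735429e-05, -3.20214030e-03,  1.45652955e-03,
        1.47041843e-03, -5.13705812e-04]), 'joint_efforts': array([-5.13465457e-04, -3.94902563e+01, -3.71364820e+01, -1.46595639e-04,
        3.86021959e-03,  3.15820692e-06]), 'tool_pos': array([0.19565778, 0.59298158, 0.23017402]), 'tool_rot': array([-2.53760124e-04,  1.58728612e-01,  9.87321812e-01, -8.96322208e-04]), 'contact_force': array([ 0.11917178, -1.25547841,  0.03403586]), 'ft_torque': array([0.03412778, 0.03255108, 0.01472231]), 'grasp_force': 0.0, 'gripper_width': 1.0018540293759246} 0.0187
```

View pics/scene0.png

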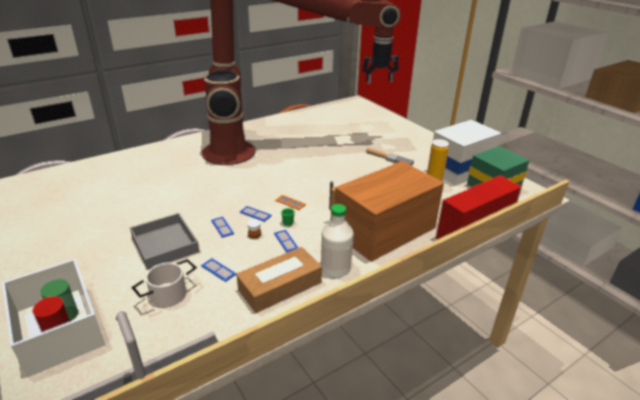

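View pics/top0.png

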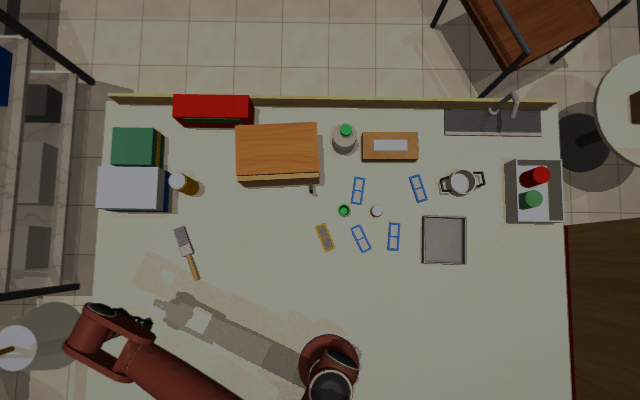

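The scene shows four blue screens and one orange; in the top view the blues are at (358,190), (418,188), (361,238), (394,237) and the orange at (325,237). The cup is at (344,211), the jar (376,211), the tray (444,240), the cupboard lid (277,153) and the handle (312,190).

```bash
cat >> h.py <<'E'
def screens(p,n="top",z=0.006,roi=None,amin=40):
    h=cv2.cvtColor(p,cv2.COLOR_RGB2HSV); out=[]
    for name,lo,hi in(("blue",(100,120,60),(125,255,255)),("orange",(10,150,90),(22,255,255))):
        m=cv2.morphologyEx(cv2.inRange(h,lo,hi),cv2.MORPH_CLOSE,np.ones((7,7),np.uint8))
        for c in cv2.findContours(m,cv2.RETR_EXTERNAL,cv2.CHAIN_APPROX_NONE)[0]:
            if cv2.contourArea(c)<amin: continue
            P=np.array([onplane(n,q[0],z)[:2] for q in c],np.float32)
            (cx,cy),(w,l),a=cv2.minAreaRect(P*1000)
            if w>l: w,l,a=l,w,a-90
            out.append((name,cx/1000,cy/1000,round(w),round(l),np.radians((a+90)%180),cv2.minAreaRect(c)[0]))
    return out
E
python3 - <<'E'
from h import *
p=np.load("pics/top0.npz")["p"]; d=np.load("pics/top0.npz")["d"]
for s in screens(p):
    if 0.2<s[1]<0.9 and abs(s[2])<.5 : print(s[0],np.round(s[1:3],4),s[3:5],"long axis ang",round(s[5],3),np.round(s[6]))
# depth -> heights around
def mk(P): return [proj("top",q) for q in P]
g=cv2.inRange(cv2.cvtColor(p,cv2.COLOR_RGB2HSV),(8,60,90),(20,255,255))
# cupboard top by depth
H=np.array([[fromdepth("top",(u,v),d[v,u])[2] if d[v,u]>0 else 0 for u in range(640)] for v in range(400)])
m=((H>.155)&(H<.176)).astype(np.uint8); m[:,:225]=0;m[:,330:]=0;m[:110]=0;m[200:]=0
c=max(cv2.findContours(m,0,1)[0],key=cv2.contourArea)
r=cv2.minAreaRect(c); print("cup px",r); print([onplane("top",q,.165).round(4) for q in cv2.boxPoints(r)])
P=np.array([onplane("top",q[0],.165)[:2]*1000 for q in c],np.float32); print("cupboard",cv2.minAreaRect(P))
# handle
ys,xs=np.where((H>.10)&(H<.155)); k=(xs>300)&(xs<325)&(ys>175)&(ys<200); print("handle px",list(zip(xs[k],ys[k],H[ys[k],xs[k]].round(3))))
# tray
m=((H>.03)&(H<.05)).astype(np.uint8); m[:,:410]=0;m[:,480:]=0;m[:205]=0;m[280:]=0
c=np.vstack(cv2.findContours(m,0,1)[0]); P=np.array([onplane("top",q[0],.04)[:2]*1000 for q in c],np.float32); print("tray",cv2.minAreaRect(P))
for n,(u,v),z in(("cup",(344,211),.045),("jar",(376,211),.048),("det",(346,132),.2),("tissue",(390,146),.06),("pot",(460,183),.07)): print(n,onplane("top",(u,v),z).round(3),H[v,u].round(3))
E
python3 -c "
import cv2
p=cv2.imread('pics/top0.png')[110:290,220:500];cv2.imwrite('pics/c0.png',cv2.resize(p,(800,514),interpolation=cv2.INTER_CUBIC))"
```

```text
blue [ 0.4439 -0.1082] (37, 97) long axis ang 0.469 [360. 238.]
blue [ 0.453  -0.2273] (39, 99) long axis ang 3.067 [393. 236.]
blue [ 0.6186 -0.0971] (39, 99) long axis ang 3.0 [357. 190.]
blue [ 0.6301 -0.3179] (39, 98) long axis ang 0.312 [418. 188.]
orange [0.4465 0.0214] (38, 98) long axis ang 0.393 [325. 237.]
orange [ 0.7895 -0.215 ] (98, 198) long axis ang 1.584 [390. 145.]
orange [0.7616 0.2032] (209, 303) long axis ang 1.627 [276. 151.]Traceback (most recent call last):
  File "<stdin>", line 9, in <module>
  File "h.py", line 14, in fromdepth
    T=cam(n)[2]; return T[:3,:3].T@(np.append(slopes(n,uv),1)*dep-T[:3,3])
                                              ~~~~~~^^^^^^
  File "h.py", line 8, in slopes
    K,k1,T=cam(n); q=np.array([(uv[0]-K[0,2])/K[0,0],(uv[1]-K[1,2])/K[1,1]]); s=q.copy()
           ~~~^^^
  File "h.py", line 4, in cam
    c=manip.camera_model(n); return np.array(c["mtx"]),float(c["k1"]),np.array(c["world_to_cam"])
ValueError: time passes only in moves, steps and waits
```

View pics/c0.png

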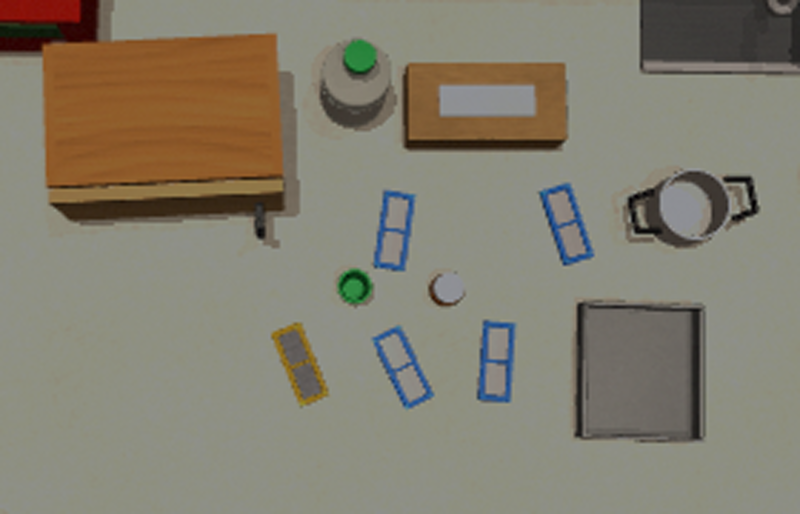

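The crop shows the cupboard with the handle at its lower right (crop 262,220), the five screens, and the tray at crop (640,370). The camera model needs caching, so I'll fix that.

```bash
sed -i 's/^def cam(n):/import functools\n@functools.lru_cache(None)\ndef cam(n):/' h.py
cat >> h.py <<'E'
def cloud(n,d):
    K,k1,T=cam(n); v,u=np.mgrid[:400,:640]; q=np.stack([(u-K[0,2])/K[0,0],(v-K[1,2])/K[1,1]],-1); s=q.copy()
    for _ in range(10): s=q/(1+k1*(s**2).sum(-1,keepdims=True))
    P=np.concatenate([s,np.ones((400,640,1))],-1)*d[...,None]-T[:3,3]; return P@T[:3,:3]
E
python3 - <<'E'
from h import *
d=np.load("pics/top0.npz")["d"]; C=cloud("top",d); H=C[...,2]
def box(lo,hi,u0,u1,v0,v1,z):
    m=((H>lo)&(H<hi)).astype(np.uint8); k=np.zeros_like(m); k[v0:v1,u0:u1]=1; m*=k
    c=np.vstack(cv2.findContours(m,0,1)[0]); P=np.array([onplane("top",q[0],z)[:2]*1000 for q in c],np.float32); r=cv2.minAreaRect(P); return r,cv2.boxPoints(r).round(1).tolist()
print("cupboard",box(.158,.175,225,330,110,188,.165)); print("tray",box(.03,.05,410,480,205,280,.04))
P=C[170:205,295:325].reshape(-1,3); P=P[(P[:,2]>.03)&(P[:,2]<.16)]; print("handle area",P[P[:,0]<.66].round(3).tolist())
d2=np.load("pics/scene0.npz")["d"]; C2=cloud("scene",d2); 
print("counter z", H[240,360],C2[230,300]);
for n,(u,v),z in(("cup",(344,211),.045),("jar",(376,211),.048),("det",(346,132),.2),("tissue",(390,146),.06),("pot",(460,183),.07)): print(n,onplane("top",(u,v),z).round(3),H[v,u].round(3))
E
```

```text
cupboard (((727.2317504882812, 186.76976013183594), (188.9766845703125, 275.7746887207031), 3.538259983062744), [[624.4000244140625, 318.6000061035156], [641.4000244140625, 43.29999923706055], [830.0, 55.0], [813.0, 330.20001220703125]])
tray (((442.6031494140625, -400.802978515625), (149.3049774169922, 169.48558044433594), 88.70034790039062), [[356.20001220703125, -473.5], [525.5999755859375, -477.3999938964844], [529.0, -328.1000061035156], [359.6000061035156, -324.20001220703125]])
handle area [[0.657, 0.114, 0.159], [0.658, 0.107, 0.155], [0.657, 0.104, 0.16], [0.657, 0.1, 0.159], [0.658, 0.09, 0.154], [0.659, 0.087, 0.153], [0.658, 0.084, 0.155], [0.658, 0.08, 0.153], [0.659, 0.077, 0.149], [0.659, 0.064, 0.153], [0.659, 0.057, 0.15], [0.658, 0.054, 0.155], [0.659, 0.05, 0.153], [0.659, 0.047, 0.152], [0.654, 0.124, 0.156], [0.655, 0.121, 0.15], [0.655, 0.117, 0.153], [0.655, 0.114, 0.152], [0.655, 0.111, 0.151], [0.654, 0.107, 0.156], [0.654, 0.104, 0.155], [0.654, 0.1, 0.155], [0.655, 0.097, 0.15], [0.655, 0.094, 0.15], [0.656, 0.091, 0.147], [0.654, 0.087, 0.159], [0.655, 0.0
[... 5734 characters left out ...]
.609, 0.07, 0.145], [0.621, 0.068, 0.06], [0.605, 0.076, 0.146], [0.605, 0.073, 0.148], [0.605, 0.07, 0.15], [0.606, 0.066, 0.144], [0.603, 0.077, 0.14], [0.603, 0.073, 0.137], [0.602, 0.07, 0.145], [0.603, 0.066, 0.14], [0.603, 0.077, 0.116], [0.6, 0.073, 0.135], [0.601, 0.07, 0.132], [0.603, 0.067, 0.116], [0.6, 0.074, 0.113], [0.601, 0.071, 0.107], [0.602, 0.067, 0.092], [0.6, 0.071, 0.083], [0.602, 0.068, 0.069], [0.601, 0.075, 0.05], [0.6, 0.072, 0.058]]
counter z 0.0023171665443935154 [ 0.59781247 -0.03217654 -0.00080127]
cup [ 0.539 -0.046  0.045] 0.006
jar [ 0.54  -0.16   0.048] 0.049
det [ 0.785 -0.043  0.2  ] 0.196
tissue [ 0.773 -0.208  0.06 ] 0.06
pot [ 0.641 -0.453  0.07 ] 0.008
```

```bash
cat >> h.py <<'E'
def yaw():
    w,x,y,z=manip.state()["tool_rot"]; return np.arctan2(2*(x*y+w*z),1-2*(y*y+z*z))
def delta(x,y,z,psi=None):
    """remaining turn, then shift (cm) in the tool axes after that turn"""
    s=manip.state(); p=s["tool_pos"]; y0=yaw(); psi=y0 if psi is None else psi
    t=(y0-psi+np.pi)%(2*np.pi)-np.pi; d=np.array([x,y,z])-p
    tx=np.array([np.cos(psi),np.sin(psi),0]); ty=np.array([np.sin(psi),-np.cos(psi),0])
    print("turn %.3f  x %.2f y %.2f z %.2f"%(t,100*d@tx,100*d@ty,-100*d[2]),"| at",p.round(4),"psi %.3f F"%y0,s["contact_force"].round(1),"w %.2f g %.0f"%(s["gripper_width"],s["grasp_force"]),"q6 %.2f t %.1f"%(s["joint_pos"][5],s["time"]))
E
python3 -c "
from h import *
delta(.606,.072,.23,3.20)"
```

```text
turn -0.377  x -37.92 y -54.40 z 0.02 | at [0.1957 0.593  0.2302] psi 2.823 F [ 0.1 -1.3  0. ] w 1.00 g 0 q6 -0.12 t 0.1
```

```bash
python3 -m crank '[{"turn":-0.126},{"turn":-0.126},{"turn":-0.125},{"x":-2.5,"y":-3.6},{"x":-2.5,"y":-3.6}]' && python3 -m crank '[{"x":-2.5,"y":-3.6},{"x":-2.5,"y":-3.6},{"x":-2.5,"y":-3.6},{"x":-2.5,"y":-3.6},{"x":-2.5,"y":-3.6}]' && python3 -m crank '[{"x":-2.5,"y":-3.6},{"x":-2.5,"y":-3.6},{"x":-2.5,"y":-3.6},{"x":-2.5,"y":-3.6},{"x":-2.5,"y":-3.6}]' && python3 -m crank '[{"x":-2.5,"y":-3.6},{"x":-2.5,"y":-3.6},{"x":-2.5,"y":-3.6},{},{}]'
python3 -c "
from h import *
delta(.606,.072,.108,3.20)"
```

```text
turn -0.377  x -37.92 y -54.40 z 12.22 | at [0.1957 0.593  0.2302] psi 2.823 F [ 0.1 -1.3  0. ] w 1.00 g 0 q6 -0.12 t 0.1schema error: expected keys x, y, z, turn
```

All keys are needed in each row.

```bash
python3 -m crank '[{"x":0,"y":0,"z":0,"turn":-0.126},{"x":0,"y":0,"z":0,"turn":-0.126},{"x":0,"y":0,"z":0,"turn":-0.125},{"x":-2.5,"y":-3.6,"z":0,"turn":0},{"x":-2.5,"y":-3.6,"z":0,"turn":0}]' && python3 -m crank '[{"x":-2.5,"y":-3.6,"z":0,"turn":0},{"x":-2.5,"y":-3.6,"z":0,"turn":0},{"x":-2.5,"y":-3.6,"z":0,"turn":0},{"x":-2.5,"y":-3.6,"z":0,"turn":0},{"x":-2.5,"y":-3.6,"z":0,"turn":0}]' && python3 -m crank '[{"x":-2.5,"y":-3.6,"z":0,"turn":0},{"x":-2.5,"y":-3.6,"z":0,"turn":0},{"x":-2.5,"y":-3.6,"z":0,"turn":0},{"x":-2.5,"y":-3.6,"z":0,"turn":0},{"x":-2.5,"y":-3.6,"z":0,"turn":0}]' && python3 -m crank '[{"x":-2.5,"y":-3.6,"z":0,"turn":0},{"x":-2.5,"y":-3.6,"z":0,"turn":0},{"x":-2.5,"y":-3.6,"z":0,"turn":0},{"x":0,"y":0,"z":0,"turn":0},{"x":0,"y":0,"z":0,"turn":0}]'
python3 -c "
from h import *
delta(.606,.072,.108,3.20)"
```

```text
time: 0.6
tool_pos: [0.2498, 0.5238, 0.2304]
tool_rot: [-0.0, -0.03, 1.0, -0.001]
contact_force: [1.7, 0.1, -0.3]
gripper_width: 1.0
grasp_force: 0.0
time: 1.1
tool_pos: [0.3857, 0.3504, 0.2308]
tool_rot: [-0.0, -0.029, 1.0, -0.0]
contact_force: [1.0, 0.9, 0.4]
gripper_width: 0.999
grasp_force: 0.0
time: 1.6
tool_pos: [0.5211, 0.178, 0.2309]
tool_rot: [-0.0, -0.029, 1.0, 0.0]
contact_force: [0.4, 0.5, -0.1]
gripper_width: 0.997
grasp_force: 0.0
time: 2.1
tool_pos: [0.6015, 0.0755, 0.2304]
tool_rot: [-0.001, -0.028, 1.0, 0.0]
contact_force: [-0.6, 0.2, -0.4]
gripper_width: 0.999
grasp_force: 0.0
turn -0.002  x -0.42 y -0.38 z 12.24 | at [0.6015 0.0755 0.2304] psi -3.085 F [-0.6  0.2 -0.4] w 1.00 g 0 q6 -1.63 t 2.1
```

```bash
python3 -m crank '[{"x":-0.4,"y":-0.4,"z":2.2,"turn":0},{"x":0,"y":0,"z":3,"turn":0},{"x":0,"y":0,"z":3,"turn":0},{"x":0,"y":0,"z":3,"turn":0},{"x":0,"y":0,"z":1,"turn":0}]' && python3 -m crank '[{"x":0,"y":0,"z":0,"turn":0},{"x":0,"y":0,"z":0,"turn":0},{"x":0,"y":0,"z":0,"turn":0},{"x":0,"y":0,"z":0,"turn":0},{"x":0,"y":0,"z":0,"turn":0}]' 0 && python3 -m crank '[{"x":0,"y":0,"z":0,"turn":0},{"x":0,"y":0,"z":0,"turn":0},{"x":0,"y":0,"z":0,"turn":0},{"x":0,"y":0,"z":0,"turn":0},{"x":0,"y":0,"z":0,"turn":0}]' 0
```

```text
time: 2.6
tool_pos: [0.6024, 0.0738, 0.1051]
tool_rot: [-0.004, -0.03, 1.0, 0.0]
contact_force: [-1.0, 0.0, 0.1]
gripper_width: 1.004
grasp_force: 0.0
time: 3.1
tool_pos: [0.6068, 0.0715, 0.1108]
tool_rot: [0.001, -0.029, 1.0, -0.001]
contact_force: [-0.1, -25.2, 4.9]
gripper_width: 0.143
grasp_force: 12.1
time: 3.6
tool_pos: [0.6068, 0.0708, 0.111]
tool_rot: [0.001, -0.029, 1.0, -0.002]
contact_force: [-0.4, -4.8, 4.0]
gripper_width: 0.117
grasp_force: 58.4
```

```bash
python3 -m crank '[{"x":1.23,"y":0.3,"z":0,"turn":0.05},{"x":1.23,"y":0.3,"z":0,"turn":0.05},{"x":1.23,"y":0.3,"z":0,"turn":0.05},{"x":1.23,"y":0.3,"z":0,"turn":0.05},{"x":0,"y":0,"z":0,"turn":0}]'
cat >> h.py <<'E'
HG=np.array([.644,.320]); V0=np.array([-.038,-.248])
def door():
    s=manip.state(); v=s["tool_pos"][:2]-HG; th=np.arctan2(V0[1],V0[0])-np.arctan2(v[1],v[0]); th=(th+np.pi)%(2*np.pi)-np.pi
    print("R %.4f (%.4f) theta %.3f yaw-theta %.3f F"%(np.hypot(*v),np.hypot(*V0),th,(3.2-yaw()+np.pi)%(2*np.pi)-np.pi),s["contact_force"].round(1),s["grasp_force"].round(0),s["gripper_width"].round(3))
E
python3 -c "
from h import *
door()"
```

```text
time: 4.1
tool_pos: [0.5566, 0.084, 0.1109]
tool_rot: [0.001, 0.071, 0.997, -0.002]
contact_force: [-2.3, -6.3, 3.6]
gripper_width: 0.125
grasp_force: 44.5Traceback (most recent call last):
  File "<string>", line 3, in <module>
    door()
    ~~~~^^
  File "h.py", line 45, in door
    print("R %.4f (%.4f) theta %.3f yaw-theta %.3f F"%(np.hypot(*v),np.hypot(*V0),th,(3.2-yaw()+np.pi)%(2*np.pi)-np.pi),s["contact_force"].round(1),s["grasp_force"].round(0),s["gripper_width"].round(3))
                                                                                                                                                    ^^^^^^^^^^^^^^^^^^^^^^
AttributeError: 'float' object has no attribute 'round'
```

```bash
sed -i 's/s\["grasp_force"\].round(0),s\["gripper_width"\].round(3))/round(s["grasp_force"]),round(s["gripper_width"],3))/' h.py; python3 -m crank '[{"x":2.42,"y":0.65,"z":0,"turn":0.1},{"x":2.42,"y":0.65,"z":0,"turn":0.1},{"x":2.42,"y":0.65,"z":0,"turn":0.1},{"x":2.42,"y":0.65,"z":0,"turn":0.1},{"x":0,"y":0,"z":0,"turn":0}]'
python3 -c "
from h import *
door()"
```

```text
time: 4.6
tool_pos: [0.4709, 0.1381, 0.1109]
tool_rot: [0.0, 0.268, 0.964, -0.001]
contact_force: [-3.2, -5.4, 5.5]
gripper_width: 0.123
grasp_force: 59.0
R 0.2511 (0.2509) theta 0.609 yaw-theta 0.600 F [-3.2 -5.4  5.5] 59 0.123
```

```bash
python3 -m crank '[{"x":2.42,"y":0.65,"z":0,"turn":0.1},{"x":2.42,"y":0.65,"z":0,"turn":0.1},{"x":2.42,"y":0.65,"z":0,"turn":0.1},{"x":2.42,"y":0.65,"z":0,"turn":0.1},{"x":2.42,"y":0.65,"z":0,"turn":0.1}]' && python3 -m crank '[{"x":2.42,"y":0.65,"z":0,"turn":0.1},{"x":2.42,"y":0.65,"z":0,"turn":0.1},{"x":2.42,"y":0.65,"z":0,"turn":0.1},{"x":2.42,"y":0.65,"z":0,"turn":0.1},{"x":0,"y":0,"z":0,"turn":0}]'
python3 -c "
from h import *
door()"
```

```text
time: 5.1
tool_pos: [0.4059, 0.2431, 0.1109]
tool_rot: [0.001, 0.5, 0.866, 0.001]
contact_force: [3.9, 0.5, 1.4]
gripper_width: 0.121
grasp_force: 59.8
time: 5.6
tool_pos: [0.3955, 0.3437, 0.1109]
tool_rot: [0.001, 0.66, 0.751, 0.002]
contact_force: [2.3, -0.9, 3.5]
gripper_width: 0.122
grasp_force: 60.9
R 0.2497 (0.2509) theta 1.514 yaw-theta 1.499 F [ 2.3 -0.9  3.5] 61 0.122
```

```bash
python3 -m crank '[{"x":0,"y":0,"z":0,"turn":0},{"x":0,"y":0,"z":0,"turn":0},{"x":0,"y":0,"z":0,"turn":0},{"x":0,"y":0,"z":0,"turn":0},{"x":0,"y":0,"z":0,"turn":0}]' 100 && python3 -m crank '[{"x":0,"y":0,"z":-2,"turn":0},{"x":0,"y":0,"z":-4,"turn":0},{"x":0,"y":0,"z":-4,"turn":0},{"x":0,"y":0,"z":-3,"turn":0},{"x":0,"y":0,"z":0,"turn":0.14}]' && python3 -m crank '[{"x":0,"y":0,"z":0,"turn":0.14},{"x":0,"y":0,"z":0,"turn":0.14},{"x":0,"y":0,"z":0,"turn":0.14},{"x":0,"y":0,"z":0,"turn":0.14},{"x":0,"y":0,"z":0,"turn":0.14}]' 60 && python3 -m crank '[{"x":0,"y":0,"z":0,"turn":0.14},{"x":0,"y":0,"z":0,"turn":0.14},{"x":0,"y":0,"z":0,"turn":0.14},{"x":0,"y":0,"z":0,"turn":0.14},{"x":0,"y":0,"z":0,"turn":0}]' 60
python3 - <<'E'
from h import *
p,d=grab("top","top1")
for s in screens(p):
    if 0.2<s[1]<0.72 and -.5<s[2]<.15 : print(s[0],np.round(s[1:3],4),s[3:5],"long axis ang",round(s[5],3),np.round(s[6]))
delta(.4465,.0214,.08,.393)
E
```

```text
time: 6.1
tool_pos: [0.394, 0.3408, 0.1092]
tool_rot: [-0.0, 0.66, 0.751, -0.0]
contact_force: [0.1, -0.6, 0.3]
gripper_width: 0.948
grasp_force: 0.0
time: 6.6
tool_pos: [0.3964, 0.3426, 0.2458]
tool_rot: [0.001, 0.712, 0.702, 0.005]
contact_force: [-0.0, 0.2, 0.6]
gripper_width: 1.002
grasp_force: 0.0
time: 7.1
tool_pos: [0.3941, 0.3411, 0.2392]
tool_rot: [-0.0, 0.91, 0.414, -0.0]
contact_force: [0.3, 0.2, -0.1]
gripper_width: 0.597
grasp_force: 0.0
time: 7.6
tool_pos: [0.394, 0.3411, 0.2392]
tool_rot: [0.0, 0.989, 0.149, -0.0]
contact_force: [0.4, 0.1, 0.2]
gripper_width: 0.596
grasp_force: 0.0
blue [ 0.4439 -0.1083] (37, 96) long axis ang 0.469 [360. 238.]
blue [ 0.453  -0.2272] (39, 99) long axis ang 3.069 [393. 236.]
blue [ 0.6186 -0.0972] (38, 99) long axis ang 3.007 [358. 190.]
blue [ 0.6301 -0.3179] (39, 98) long axis ang 0.312 [418. 188.]
orange [0.4466 0.0211] (38, 98) long axis ang 0.396 [325. 237.]
turn -0.091  x -7.40 y 31.54 z 15.92 | at [0.394  0.3411 0.2392] psi 0.302 F [-0.1 -0.3  0.5] w 0.60 g 0 q6 1.84 t 7.7
```

View pics/top1.png

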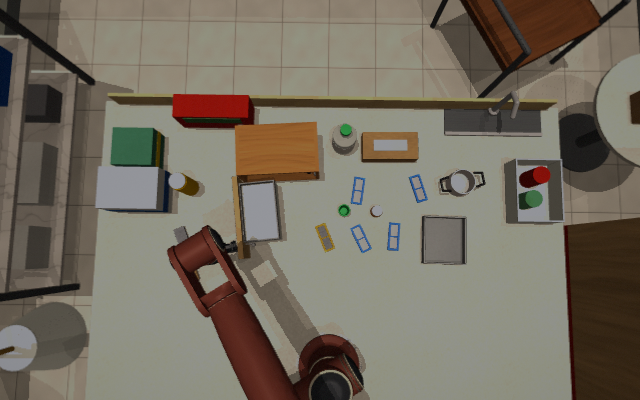

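The door stands about square, with the white-floored rack at (261,211) and the screens where they were. Heading for the orange one, and measuring the rack meanwhile.

```bash
python3 -m crank '[{"x":0,"y":0,"z":0,"turn":-0.09},{"x":-1.05,"y":4.5,"z":0,"turn":0},{"x":-1.05,"y":4.5,"z":0,"turn":0},{"x":-1.05,"y":4.5,"z":0,"turn":0},{"x":-1.05,"y":4.5,"z":0,"turn":0}]' 60 && python3 -m crank '[{"x":-1.05,"y":4.5,"z":0,"turn":0},{"x":-1.05,"y":4.5,"z":3,"turn":0},{"x":-1.1,"y":4.5,"z":4,"turn":0},{"x":0,"y":0,"z":4,"turn":0},{"x":0,"y":0,"z":0,"turn":0}]' 60
python3 - <<'E'
from h import *
delta(.4466,.0211,.03,.396)
d=np.load("pics/top1.npz")["d"]; H=cloud("top",d)[...,2]
m=((H>.12)&(H<.142)).astype(np.uint8); k=np.zeros_like(m); k[172:250,236:288]=1; m*=k
c=np.vstack(cv2.findContours(m,0,1)[0]); P=np.array([onplane("top",q[0],.132)[:2]*1000 for q in c],np.float32); r=cv2.minAreaRect(P); print("rim",r,cv2.boxPoints(r).round(1).tolist())
m=((H>.09)&(H<.112)).astype(np.uint8)*k; c=max(cv2.findContours(m,0,1)[0],key=cv2.contourArea); P=np.array([onplane("top",q[0],.1)[:2]*1000 for q in c],np.float32); r=cv2.minAreaRect(P); print("floor",r)
a=.062
for th in(1.47,1.505,1.53):
    t=-th; R=np.array([[np.cos(t),-np.sin(t)],[np.sin(t),np.cos(t)]]); u=R@[np.sin(a),-np.cos(a)]; n=R@[np.cos(a),np.sin(a)]; print(th,HG+.122*u+.06*n,u,n)
E
```

```text
time: 8.15
tool_pos: [0.4235, 0.1573, 0.2394]
tool_rot: [0.0, 0.981, 0.196, 0.0]
contact_force: [0.6, -0.0, 0.7]
gripper_width: 0.6
grasp_force: 0.0
time: 8.65
tool_pos: [0.4392, 0.0336, 0.1336]
tool_rot: [-0.002, 0.981, 0.194, -0.006]
contact_force: [-0.9, 0.8, -0.7]
gripper_width: 0.601
grasp_force: 0.0
turn -0.006  x 0.20 y 1.44 z 10.36 | at [0.4392 0.0336 0.1336] psi 0.390 F [-0.9  0.8 -0.7] w 0.60 g 0 q6 1.09 t 8.7
rim ((529.3392944335938, 246.096923828125), (247.6837921142578, 123.23934173583984), 6.684933662414551) [[399.20001220703125, 292.8999938964844], [413.5, 170.5], [659.5, 199.3000030517578], [645.2000122070312, 321.70001220703125]]
floor ((531.2377319335938, 248.76763916015625), (193.3997344970703, 111.32410430908203), 6.764647960662842)
1.47 [0.53333779 0.24101979] [-0.98677792 -0.16207819] [ 0.16207819 -0.98677792]
1.505 [0.53064182 0.24494054] [-0.99184516 -0.12744875] [ 0.12744875 -0.99184516]
1.53 [0.52880095 0.24779766] [-0.99472111 -0.10261538] [ 0.10261538 -0.99472111]
```

```bash
python3 -m crank '[{"x":0,"y":0,"z":0,"turn":0},{"x":0,"y":0,"z":0,"turn":0}]' 60; python3 -c "
from h import *
delta(.4466,.0211,.012,.396)"
```

```text
time: 8.85
tool_pos: [0.4448, 0.0349, 0.1419]
tool_rot: [0.0, 0.981, 0.195, 0.002]
contact_force: [0.5, -1.0, 0.7]
gripper_width: 0.6
grasp_force: 0.0
turn -0.004  x -0.37 y 1.34 z 12.99 | at [0.4448 0.0349 0.1419] psi 0.392 F [ 0.5 -1.   0.7] w 0.60 g 0 q6 1.09 t 8.8
```

```bash
python3 -m crank '[{"x":-0.35,"y":1.3,"z":3,"turn":0},{"x":0,"y":0,"z":4,"turn":0},{"x":0,"y":0,"z":4,"turn":0},{"x":0,"y":0,"z":2,"turn":0},{"x":0,"y":0,"z":0,"turn":0}]' 60;  python3 -m crank '[{"x":0,"y":0,"z":0,"turn":0},{"x":0,"y":0,"z":0.4,"turn":0},{"x":0,"y":0,"z":0,"turn":0},{"x":0,"y":0,"z":0,"turn":0}]' 60;python3 -m crank '[{"x":0,"y":0,"z":0.4,"turn":0},{"x":0,"y":0,"z":0,"turn":0},{"x":0,"y":0,"z":0,"turn":0}]' 60; python3 -c "
from h import *
delta(.4466,.0211,.003,.396)"
```

```text
time: 9.35
tool_pos: [0.4441, 0.0219, 0.0083]
tool_rot: [-0.001, 0.981, 0.195, -0.002]
contact_force: [-0.6, 0.3, -0.5]
gripper_width: 0.603
grasp_force: 0.0
time: 9.75
tool_pos: [0.4461, 0.021, 0.0066]
tool_rot: [0.0, 0.981, 0.194, 0.001]
contact_force: [-1.2, -0.3, 0.6]
gripper_width: 0.595
grasp_force: 0.0
time: 10.05
tool_pos: [0.4449, 0.021, 0.0012]
tool_rot: [-0.0, 0.981, 0.194, -0.0]
contact_force: [0.5, 0.2, 0.9]
gripper_width: 0.599
grasp_force: 0.0
turn -0.006  x 0.16 y 0.06 z -0.18 | at [0.4449 0.021  0.0012] psi 0.390 F [0.5 0.2 0.9] w 0.60 g 0 q6 1.06 t 10.1
```

```bash
python3 -m crank '[{"x":0.1,"y":0,"z":0,"turn":0},{"x":0,"y":0,"z":0,"turn":0},{"x":0,"y":0,"z":0,"turn":0},{"x":0,"y":0,"z":0,"turn":0},{"x":0,"y":0,"z":0,"turn":0}]' 0;  python3 -m crank '[{"x":0,"y":0,"z":-1,"turn":0},{"x":0,"y":0,"z":-3,"turn":0},{"x":0,"y":0,"z":-4,"turn":0},{"x":0,"y":0,"z":-4,"turn":0},{"x":0,"y":0,"z":0,"turn":0}]' 0;  python3 -c "
from h import *
p,d=grab('scene','scene2'); cv2.imwrite('pics/c2.png',cv2.resize(p[120:300,180:420,::-1],(800,600)))
delta(.4427,-.4008,.15,1.57)"
```

```text
time: 10.55
tool_pos: [0.4464, 0.0213, 0.0018]
tool_rot: [0.0, 0.981, 0.194, 0.0]
contact_force: [-0.2, -0.6, 5.2]
gripper_width: 0.435
grasp_force: 60.3
time: 11.05
tool_pos: [0.4501, 0.021, 0.1282]
tool_rot: [0.002, 0.981, 0.194, 0.006]
contact_force: [0.3, -0.6, 0.9]
gripper_width: 0.432
grasp_force: 60.2
turn -1.180  x -42.20 y -0.52 z -2.49 | at [0.4483 0.0212 0.1251] psi 0.390 F [-0.6 -0.3 -1.4] w 0.43 g 60 q6 1.06 t 11.1
```

View pics/c2.png

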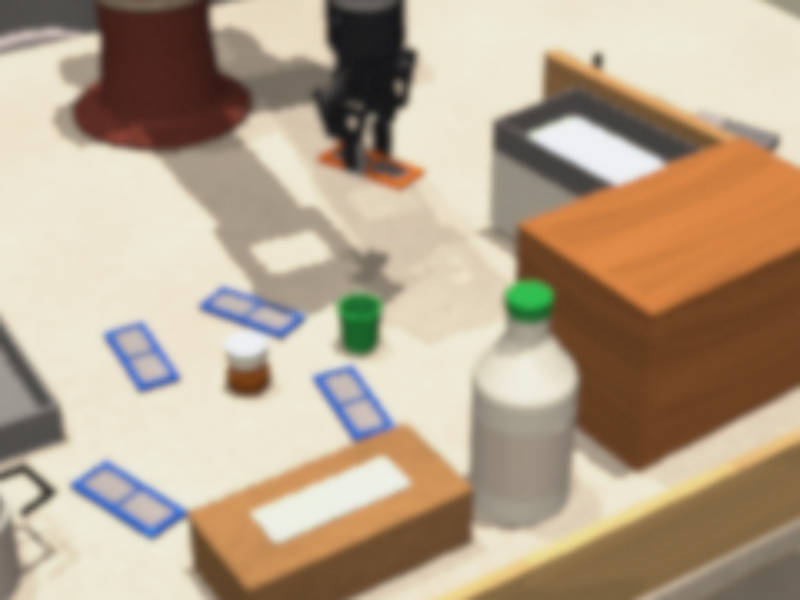

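The orange screen hangs flat between the fingertips (crop 370,168); the others are undisturbed. Next: to the tray.

```bash
python3 -m crank '[{"x":0,"y":0,"z":0,"turn":0.138},{"x":0,"y":0,"z":0,"turn":0.138},{"x":0,"y":0,"z":0,"turn":0.137},{"x":0,"y":4,"z":0,"turn":0},{"x":0,"y":4.6,"z":0,"turn":0}]' && python3 -m crank '[{"x":0,"y":4.6,"z":0,"turn":0},{"x":0,"y":4.6,"z":0,"turn":0},{"x":0,"y":4.6,"z":0,"turn":0},{"x":0,"y":4.6,"z":0,"turn":0},{"x":0,"y":4.6,"z":0,"turn":0}]' && python3 -m crank '[{"x":0,"y":4.6,"z":0,"turn":0},{"x":0,"y":4.6,"z":0,"turn":0},{"x":0,"y":0,"z":0,"turn":0},{"x":0,"y":0,"z":0,"turn":0}]';  python3 -c "
from h import *
delta(.4427,-.4008,.012,-.023)"
```

```text
time: 11.6
tool_pos: [0.4427, -0.064, 0.1194]
tool_rot: [-0.001, 1.0, -0.01, -0.001]
contact_force: [1.0, -0.1, -0.4]
gripper_width: 0.434
grasp_force: 60.3
time: 12.1
tool_pos: [0.4372, -0.2955, 0.1192]
tool_rot: [-0.001, 1.0, -0.012, -0.001]
contact_force: [1.3, 0.2, 0.1]
gripper_width: 0.432
grasp_force: 60.3
time: 12.5
tool_pos: [0.4354, -0.3862, 0.1191]
tool_rot: [-0.002, 1.0, -0.012, -0.001]
contact_force: [0.2, -0.4, -0.8]
gripper_width: 0.431
grasp_force: 60.4
turn -0.002  x 0.76 y 1.44 z 10.71 | at [ 0.4354 -0.3862  0.1191] psi -0.025 F [ 0.2 -0.4 -0.8] w 0.43 g 60 q6 0.74 t 12.5
```

```bash
python3 -m crank '[{"x":0.75,"y":1.45,"z":2,"turn":0},{"x":0,"y":0,"z":3,"turn":0},{"x":0,"y":0,"z":3,"turn":0},{"x":0,"y":0,"z":2.7,"turn":0},{"x":0,"y":0,"z":0,"turn":0}]' && python3 -m crank '[{"x":0,"y":0,"z":0,"turn":0},{"x":0,"y":0,"z":0.1,"turn":0}]' && python3 -m crank '[{"x":0,"y":0,"z":0,"turn":0},{"x":0,"y":0,"z":0,"turn":0},{"x":0,"y":0,"z":0,"turn":0},{"x":0,"y":0,"z":0,"turn":0},{"x":0,"y":0,"z":-1,"turn":0}]' 62 && python3 -m crank '[{"x":0,"y":0,"z":-3,"turn":0},{"x":0,"y":0,"z":-4,"turn":0},{"x":0,"y":-4,"z":-1,"turn":0},{"x":0,"y":-4.5,"z":0,"turn":0},{"x":0,"y":-4.5,"z":0,"turn":0}]' 62 && python3 -m crank '[{"x":0,"y":-4.2,"z":0,"turn":0.05},{"x":0,"y":0,"z":0,"turn":0},{"x":0,"y":0,"z":0,"turn":0}]' 62;  python3 - <<'E'
from h import *
p,d=grab("top","top3")
for s in screens(p):
    if 0.2<s[1]<0.72 and -.5<s[2]<.15 : print(s[0],np.round(s[1:3],4),s[3:5],"long axis ang",round(s[5],3),np.round(s[6]))
delta(.453,-.2272,.0015,-.073)
E
```

```text
time: 13.0
tool_pos: [0.4411, -0.3963, 0.0091]
tool_rot: [-0.004, 1.0, -0.011, -0.003]
contact_force: [-0.7, 0.8, -1.4]
gripper_width: 0.43
grasp_force: 60.4
time: 13.2
tool_pos: [0.4447, -0.4015, 0.0153]
tool_rot: [0.001, 1.0, -0.011, 0.001]
contact_force: [0.0, 0.3, -1.3]
gripper_width: 0.436
grasp_force: 60.4
time: 13.7
tool_pos: [0.4428, -0.4002, 0.0223]
tool_rot: [-0.001, 1.0, -0.012, -0.001]
contact_force: [0.2, -0.5, -0.4]
gripper_width: 0.619
grasp_force: 0.0
time: 14.2
tool_pos: [0.4472, -0.2706, 0.1053]
tool_rot: [0.001, 1.0, -0.012, 0.001]
contact_force: [0.4, 0.9, 0.3]
gripper_width: 0.619
grasp_force: 0.0
time: 14.5
tool_pos: [0.4481, -0.2288, 0.1042]
tool_rot: [0.001, 0.999, -0.036, 0.001]
contact_force: [-0.3, -0.2, -0.3]
gripper_width: 0.621
grasp_force: 0.0
blue [ 0.4439 -0.1083] (37, 97) long axis ang 0.469 [360. 238.]
blue [ 0.6185 -0.0972] (38, 99) long axis ang 3.007 [358. 190.]
blue [ 0.6301 -0.3179] (39, 98) long axis ang 0.312 [418. 188.]
orange [ 0.4436 -0.3996] (36, 98) long axis ang 3.126 [441. 240.]
turn 0.000  x 0.47 y -0.28 z 10.28 | at [ 0.4481 -0.2297  0.1043] psi -0.073 F [ 0.6 -0.2 -0.5] w 0.62 g 0 q6 1.02 t 14.6
```

```bash
python3 -m crank '[{"x":0.5,"y":-0.3,"z":2.3,"turn":0},{"x":0,"y":0,"z":3,"turn":0},{"x":0,"y":0,"z":3,"turn":0},{"x":0,"y":0,"z":1.9,"turn":0},{"x":0,"y":0,"z":0,"turn":0}]' && python3 -m crank '[{"x":0,"y":0,"z":0,"turn":0},{"x":0,"y":0,"z":0,"turn":0}]' ;  python3 -c "
from h import *
delta(.453,-.2272,.0015,-.073)"; python3 -m crank '[{"x":0,"y":0,"z":0,"turn":0},{"x":0,"y":0,"z":0,"turn":0},{"x":0,"y":0,"z":0,"turn":0},{"x":0,"y":0,"z":0,"turn":0},{"x":0,"y":0,"z":0,"turn":0}]' 0 && python3 -m crank '[{"x":0,"y":0,"z":-2,"turn":0},{"x":0,"y":0,"z":-4,"turn":0},{"x":0,"y":0,"z":-4.5,"turn":0},{"x":0,"y":0,"z":-4.5,"turn":0},{"x":0,"y":0,"z":-4,"turn":0}]';  python3 -c "
from h import *
delta(.4858,.2427,.20,1.69)"
```

```text
time: 15.05
tool_pos: [0.4507, -0.2265, -0.0015]
tool_rot: [-0.002, 0.999, -0.037, -0.003]
contact_force: [-0.2, -0.8, -0.7]
gripper_width: 0.62
grasp_force: 0.0
time: 15.25
tool_pos: [0.4541, -0.228, 0.0031]
tool_rot: [0.001, 0.999, -0.037, 0.001]
contact_force: [0.6, -0.2, -0.2]
gripper_width: 0.618
grasp_force: 0.0
turn -0.001  x -0.12 y -0.07 z 0.16 | at [ 0.4541 -0.228   0.0031] psi -0.074 F [ 0.6 -0.2 -0.2] w 0.62 g 0 q6 1.03 t 15.2
time: 15.75
tool_pos: [0.4543, -0.2278, 0.0038]
tool_rot: [0.001, 0.999, -0.036, 0.001]
contact_force: [-2.8, -0.0, 5.6]
gripper_width: 0.414
grasp_force: 59.2
time: 16.25
tool_pos: [0.4532, -0.2267, 0.1949]
tool_rot: [0.001, 0.999, -0.037, 0.001]
contact_force: [1.0, -0.8, -1.2]
gripper_width: 0.411
grasp_force: 59.9
turn -1.763  x 46.22 y 8.82 z -0.51 | at [ 0.4532 -0.2267  0.1949] psi -0.073 F [ 1.  -0.8 -1.2] w 0.41 g 60 q6 1.03 t 16.2
```

```bash
python3 -m crank '[{"x":0,"y":0,"z":0,"turn":-0.136},{"x":0,"y":0,"z":0,"turn":-0.136},{"x":0,"y":0,"z":0,"turn":-0.136},{"x":0,"y":0,"z":0,"turn":-0.136},{"x":0,"y":0,"z":0,"turn":-0.136}]' && python3 -m crank '[{"x":0,"y":0,"z":0,"turn":-0.136},{"x":0,"y":0,"z":0,"turn":-0.136},{"x":0,"y":0,"z":0,"turn":-0.136},{"x":0,"y":0,"z":0,"turn":-0.136},{"x":0,"y":0,"z":0,"turn":-0.136}]' && python3 -m crank '[{"x":0,"y":0,"z":0,"turn":-0.136},{"x":0,"y":0,"z":0,"turn":-0.136},{"x":0,"y":0,"z":0,"turn":-0.131},{"x":4.6,"y":0.9,"z":0,"turn":0},{"x":4.6,"y":0.9,"z":0,"turn":0}]' && python3 -m crank '[{"x":4.6,"y":0.9,"z":0,"turn":0},{"x":4.6,"y":0.9,"z":0,"turn":0},{"x":4.6,"y":0.9,"z":0,"turn":0},{"x":4.6,"y":0.9,"z":0,"turn":0},{"x":4.6,"y":0.9,"z":0,"turn":0}]' && python3 -m crank '[{"x":4.6,"y":0.9,"z":0,"turn":0},{"x":4.6,"y":0.9,"z":0,"turn":0},{"x":4.6,"y":0.9,"z":0,"turn":0},{"x":0,"y":0,"z":0,"turn":0},{"x":0,"y":0,"z":0,"turn":0}]';  python3 - <<'E'
from h import *
p,d=grab("top","top4"); q,_=grab("scene","scene4")
for s in screens(p):
    if 0.2<s[1]<0.72 and -.5<s[2]<.35 : print(s[0],np.round(s[1:3],4),s[3:5],"long axis ang",round(s[5],3),np.round(s[6]))
delta(.4858,.2427,.106,1.69)
cv2.imwrite("pics/c4.png",np.vstack([cv2.resize(q[100:240,260:480,::-1],(440,280)),cv2.resize(p[150:290,190:410,::-1],(440,280))]))
E
```

```text
time: 16.75
tool_pos: [0.453, -0.2266, 0.1923]
tool_rot: [0.001, 0.953, 0.302, 0.0]
contact_force: [-0.4, -0.5, -0.5]
gripper_width: 0.414
grasp_force: 59.9
time: 17.25
tool_pos: [0.453, -0.2266, 0.1923]
tool_rot: [0.001, 0.798, 0.602, 0.0]
contact_force: [0.2, 0.4, -0.3]
gripper_width: 0.413
grasp_force: 59.9
time: 17.75
tool_pos: [0.4599, -0.1329, 0.1923]
tool_rot: [0.001, 0.665, 0.747, 0.0]
contact_force: [1.8, -0.4, 0.6]
gripper_width: 0.413
grasp_force: 59.9
time: 18.25
tool_pos: [0.4772, 0.1026, 0.1925]
tool_rot: [0.001, 0.664, 0.748, 0.001]
contact_force: [-0.3, -0.6, -1.1]
gripper_width: 0.409
grasp_force: 59.9
time: 18.75
tool_pos: [0.4875, 0.2418, 0.1919]
tool_rot: [0.0, 0.663, 0.749, 0.0]
contact_force: [0.1, -0.6, -1.3]
gripper_width: 0.411
grasp_force: 59.9
blue [ 0.4439 -0.1083] (37, 97) long axis ang 0.469 [360. 238.]
blue [ 0.6186 -0.0972] (38, 99) long axis ang 3.007 [358. 190.]
blue [ 0.6301 -0.3179] (39, 98) long axis ang 0.312 [418. 188.]
orange [ 0.4436 -0.3996] (36, 98) long axis ang 3.126 [441. 240.]
turn -0.001  x 0.27 y -0.16 z 8.57 | at [0.4877 0.2402 0.1917] psi 1.689 F [-0.6 -0.3 -1.2] w 0.41 g 60 q6 0.20 t 18.9
```

View pics/c4.png

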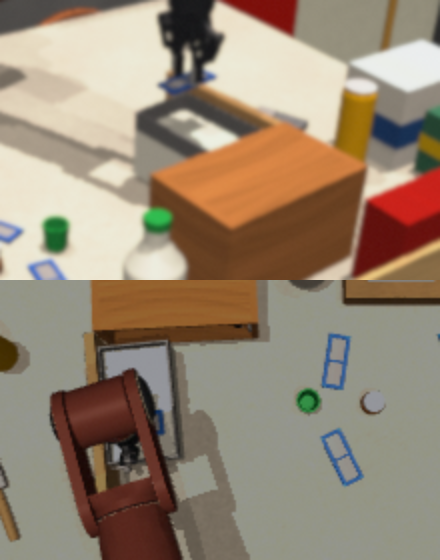

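```bash
python3 -m crank '[{"x":0.4,"y":-0.15,"z":0,"turn":0},{"x":0,"y":0,"z":2.5,"turn":0},{"x":0,"y":0,"z":3,"turn":0},{"x":0,"y":0,"z":2,"turn":0},{"x":0,"y":0,"z":0,"turn":0}]' && python3 -m crank '[{"x":0,"y":0,"z":0,"turn":0},{"x":0,"y":0,"z":0.8,"turn":0},{"x":0,"y":0,"z":0,"turn":0},{"x":0,"y":0,"z":0,"turn":0}]';  python3 -c "
from h import *
delta(.4858,.2427,.106,1.69)"
```

```text
time: 19.35
tool_pos: [0.4833, 0.2428, 0.1128]
tool_rot: [-0.002, 0.664, 0.747, -0.003]
contact_force: [-0.2, 0.0, -1.3]
gripper_width: 0.409
grasp_force: 60.0
time: 19.75
tool_pos: [0.4861, 0.2447, 0.1091]
tool_rot: [0.0, 0.664, 0.748, 0.0]
contact_force: [-0.1, 0.1, -0.1]
gripper_width: 0.411
grasp_force: 60.0
turn -0.000  x -0.20 y -0.05 z 0.31 | at [0.4861 0.2447 0.1091] psi 1.690 F [-0.1  0.1 -0.1] w 0.41 g 60 q6 0.21 t 19.8
```

```bash
python3 -m crank '[{"x":0,"y":0,"z":0.2,"turn":0},{"x":0,"y":0,"z":0,"turn":0},{"x":0,"y":0,"z":0,"turn":0},{"x":0,"y":0,"z":0,"turn":0},{"x":0,"y":0,"z":0,"turn":0}]' 62 && python3 -m crank '[{"x":0,"y":0,"z":-2,"turn":0},{"x":0,"y":0,"z":-4,"turn":0},{"x":0,"y":0,"z":-3,"turn":0},{"x":-4.5,"y":0,"z":0,"turn":0},{"x":-4.5,"y":0,"z":0,"turn":0}]' && python3 -m crank '[{"x":-4.5,"y":0,"z":0,"turn":0},{"x":-4.5,"y":0,"z":0,"turn":0},{"x":-4.5,"y":0,"z":0,"turn":0},{"x":-4.5,"y":0,"z":0,"turn":0},{"x":0,"y":0,"z":0,"turn":0.136}]' && python3 -m crank '[{"x":0,"y":0,"z":0,"turn":0.136},{"x":0,"y":0,"z":0,"turn":0.136},{"x":0,"y":0,"z":0,"turn":0.136},{"x":0,"y":0,"z":0,"turn":0.136},{"x":0,"y":0,"z":0,"turn":0.136}]' && python3 -m crank '[{"x":0,"y":0,"z":0,"turn":0.136},{"x":0,"y":0,"z":0,"turn":0.136},{"x":0,"y":0,"z":0,"turn":0.132}]' 
python3 - <<'E'
from h import *
p,d=grab("top","top5"); q,_=grab("scene","scene5")
for s in screens(p):
    if 0.2<s[1]<0.72 and -.5<s[2]<.35 : print(s[0],np.round(s[1:3],4),s[3:5],"long axis ang",round(s[5],3),np.round(s[6]))
for s in screens(p,z=.106):
    if  .15<s[2]<.35 : print("rack",s[0],np.round(s[1:3],4),s[3:5],round(s[5],3),np.round(s[6]))
delta(.4439,-.1083,.0015,.469)
E
```

```text
time: 20.25
tool_pos: [0.4858, 0.2447, 0.1065]
tool_rot: [0.0, 0.664, 0.748, 0.0]
contact_force: [1.4, -1.2, 0.3]
gripper_width: 0.621
grasp_force: 0.0
time: 20.75
tool_pos: [0.4973, 0.1552, 0.1985]
tool_rot: [0.001, 0.663, 0.749, 0.001]
contact_force: [1.0, 0.1, 0.8]
gripper_width: 0.623
grasp_force: 0.0
time: 21.25
tool_pos: [0.5181, -0.028, 0.1967]
tool_rot: [0.001, 0.716, 0.698, -0.0]
contact_force: [0.2, -0.4, -0.8]
gripper_width: 0.621
grasp_force: 0.0
time: 21.75
tool_pos: [0.5178, -0.0235, 0.1964]
tool_rot: [0.0, 0.907, 0.421, 0.0]
contact_force: [0.3, -0.2, -0.2]
gripper_width: 0.621
grasp_force: 0.0
time: 22.05
tool_pos: [0.5178, -0.0234, 0.1964]
tool_rot: [0.0, 0.973, 0.23, 0.0]
contact_force: [0.2, 0.2, -0.7]
gripper_width: 0.617
grasp_force: 0.0
blue [ 0.4331 -0.1138] (37, 72) long axis ang 0.469 [362. 241.]
blue [0.4902 0.2617] (41, 106) long axis ang 1.689 [258. 224.]
blue [ 0.6407 -0.1002] (38, 55) long axis ang 3.007 [358. 184.]
blue [ 0.6301 -0.3179] (39, 98) long axis ang 0.312 [418. 188.]
orange [ 0.4436 -0.3996] (36, 98) long axis ang 3.126 [441. 240.]
rack blue [0.4846 0.2477] (39, 100) 1.689 [258. 224.]
rack orange [0.7373 0.1927] (201, 285) 1.627 [276. 152.]
turn 0.001  x -10.43 y 4.23 z 19.49 | at [ 0.5178 -0.0234  0.1964] psi 0.470 F [ 0.6 -0.5  0.1] w 0.62 g 0 q6 0.91 t 22.1
```

```bash
python3 -m crank '[{"x":-3.5,"y":1.4,"z":2,"turn":0},{"x":-3.5,"y":1.4,"z":3,"turn":0},{"x":-3.4,"y":1.4,"z":3,"turn":0},{"x":0,"y":0,"z":4,"turn":0},{"x":0,"y":0,"z":3,"turn":0}]' && python3 -m crank '[{"x":0,"y":0,"z":2,"turn":0},{"x":0,"y":0,"z":0,"turn":0},{"x":0,"y":0,"z":0,"turn":0}]' ;  python3 -c "
from h import *
delta(.4439,-.1083,.0015,.469)"
```

```text
time: 22.65
tool_pos: [0.4428, -0.1085, 0.0446]
tool_rot: [-0.0, 0.972, 0.233, -0.0]
contact_force: [-0.3, 0.4, -0.8]
gripper_width: 0.62
grasp_force: 0.0
time: 22.95
tool_pos: [0.4442, -0.108, 0.0268]
tool_rot: [-0.0, 0.972, 0.234, -0.0]
contact_force: [-0.2, -0.8, 0.7]
gripper_width: 0.621
grasp_force: 0.0
turn 0.002  x -0.04 y 0.01 z 2.53 | at [ 0.4442 -0.108   0.0268] psi 0.471 F [-0.2 -0.8  0.7] w 0.62 g 0 q6 0.70 t 22.9
```

```bash
python3 -m crank '[{"x":0,"y":0,"z":2.4,"turn":0},{"x":0,"y":0,"z":0,"turn":0},{"x":0,"y":0,"z":0,"turn":0}]' && python3 -m crank '[{"x":0,"y":0,"z":0,"turn":0},{"x":0,"y":0,"z":0,"turn":0},{"x":0,"y":0,"z":0,"turn":0},{"x":0,"y":0,"z":0,"turn":0},{"x":0,"y":0,"z":0,"turn":0}]' 0 && python3 -m crank '[{"x":0,"y":0,"z":-2,"turn":0},{"x":0,"y":0,"z":-4,"turn":0},{"x":0,"y":0,"z":-4.5,"turn":0},{"x":0,"y":0,"z":-4.5,"turn":0},{"x":0,"y":0,"z":-4.5,"turn":0}]' && python3 -m crank '[{"x":0,"y":0,"z":0,"turn":-0.136},{"x":0,"y":0,"z":0,"turn":-0.136},{"x":0,"y":0,"z":0,"turn":-0.136},{"x":0,"y":0,"z":0,"turn":-0.136},{"x":0,"y":0,"z":0,"turn":-0.136}]' && python3 -m crank '[{"x":0,"y":0,"z":0,"turn":-0.136},{"x":0,"y":0,"z":0,"turn":-0.136},{"x":0,"y":0,"z":0,"turn":-0.136},{"x":0,"y":0,"z":0,"turn":-0.134},{"x":0,"y":0,"z":0,"turn":0}]';  python3 -c "
from h import *
delta(.576,.2515,.106,1.69)"
```

```text
time: 23.25
tool_pos: [0.4448, -0.1081, 0.0036]
tool_rot: [0.0, 0.972, 0.233, 0.0]
contact_force: [1.1, -1.0, 0.2]
gripper_width: 0.618
grasp_force: 0.0
time: 23.75
tool_pos: [0.447, -0.1087, 0.006]
tool_rot: [0.001, 0.973, 0.233, 0.003]
contact_force: [0.1, 2.2, 9.9]
gripper_width: -0.004
grasp_force: 5.2
time: 24.25
tool_pos: [0.444, -0.1079, 0.2006]
tool_rot: [0.001, 0.972, 0.233, 0.001]
contact_force: [-0.3, -0.2, 0.4]
gripper_width: -0.003
grasp_force: 0.0
time: 24.75
tool_pos: [0.4443, -0.108, 0.1988]
tool_rot: [0.001, 0.838, 0.546, 0.001]
contact_force: [-0.6, -0.9, 0.1]
gripper_width: 0.001
grasp_force: 0.0
time: 25.25
tool_pos: [0.4443, -0.108, 0.1986]
tool_rot: [0.001, 0.663, 0.749, 0.0]
contact_force: [-0.7, 0.1, -0.7]
gripper_width: -0.003
grasp_force: 0.0
turn 0.002  x 34.13 y 17.35 z 9.26 | at [ 0.4443 -0.108   0.1986] psi 1.692 F [-0.7  0.1 -0.7] w -0.00 g 0 q6 -0.52 t 25.2
```

It missed: the tips were about 3 mm too high and slipped over the frame. I'll look again, then regrasp lower.

```bash
python3 -m crank '[{"x":4,"y":0,"z":0,"turn":0},{"x":4.5,"y":0,"z":0,"turn":0},{"x":4.5,"y":0,"z":0,"turn":0},{"x":0,"y":0,"z":0,"turn":0.136},{"x":0,"y":0,"z":0,"turn":0.136}]' 62 && python3 -m crank '[{"x":0,"y":0,"z":0,"turn":0.136},{"x":0,"y":0,"z":0,"turn":0.136},{"x":0,"y":0,"z":0,"turn":0.136},{"x":0,"y":0,"z":0,"turn":0.136},{"x":0,"y":0,"z":0,"turn":0.136}]' 
python3 - <<'E'
from h import *
p,d=grab("top","top6")
for s in screens(p):
    if 0.2<s[1]<0.72 and -.5<s[2]<.35 : print(s[0],np.round(s[1:3],4),s[3:5],"long axis ang",round(s[5],3),np.round(s[6]))
for s in screens(p):
    if abs(s[1]-.44)<.04 and abs(s[2]+.11)<.04: delta(s[1],s[2],.02,s[5])
E
```

```text
time: 25.75
tool_pos: [0.4283, 0.0226, 0.1983]
tool_rot: [0.001, 0.76, 0.65, 0.001]
contact_force: [-0.0, -0.3, -0.0]
gripper_width: 0.617
grasp_force: 0.0
time: 26.25
tool_pos: [0.4285, 0.0211, 0.1982]
tool_rot: [0.0, 0.934, 0.357, 0.001]
contact_force: [-0.2, 0.2, 0.1]
gripper_width: 0.621
grasp_force: 0.0
blue [ 0.4439 -0.1083] (37, 96) long axis ang 0.472 [360. 238.]
blue [0.4902 0.2617] (41, 106) long axis ang 1.689 [258. 224.]
blue [ 0.6186 -0.0972] (38, 99) long axis ang 3.007 [358. 190.]
blue [ 0.6301 -0.3179] (39, 98) long axis ang 0.312 [418. 188.]
orange [ 0.4436 -0.3996] (36, 98) long axis ang 3.126 [441. 240.]
turn 0.256  x -4.51 y 12.23 z 17.82 | at [0.4285 0.0211 0.1982] psi 0.728 F [ 0.3 -0.1  0.3] w 0.62 g 0 q6 0.72 t 26.3
```

```bash
python3 -m crank '[{"x":0,"y":0,"z":0,"turn":0.128},{"x":0,"y":0,"z":0,"turn":0.128},{"x":-1.5,"y":4.1,"z":2,"turn":0},{"x":-1.5,"y":4.1,"z":2,"turn":0},{"x":-1.5,"y":4.05,"z":2,"turn":0}]' 62 && python3 -m crank '[{"x":0,"y":0,"z":4,"turn":0},{"x":0,"y":0,"z":4,"turn":0},{"x":0,"y":0,"z":4,"turn":0},{"x":0,"y":0,"z":0.8,"turn":0},{"x":0,"y":0,"z":0,"turn":0}]'; python3 -m crank '[{"x":0,"y":0,"z":0,"turn":0},{"x":0,"y":0,"z":0,"turn":0}]' ; python3 -c "
from h import *
delta(.4439,-.1083,-.0005,.471)"
```

```text
time: 26.8
tool_pos: [0.446, -0.1097, 0.1379]
tool_rot: [0.001, 0.971, 0.24, 0.001]
contact_force: [1.1, 0.3, 0.1]
gripper_width: 0.616
grasp_force: 0.0
time: 27.3
tool_pos: [0.4446, -0.1079, 0.0086]
tool_rot: [-0.001, 0.971, 0.24, -0.001]
contact_force: [0.2, -0.3, 0.3]
gripper_width: 0.627
grasp_force: 0.0
time: 27.5
tool_pos: [0.4477, -0.1091, 0.0122]
tool_rot: [0.002, 0.971, 0.24, 0.002]
contact_force: [0.1, 0.3, 0.2]
gripper_width: 0.625
grasp_force: 0.0
turn 0.013  x -0.31 y -0.24 z 1.27 | at [ 0.4477 -0.1091  0.0122] psi 0.484 F [0.1 0.3 0.2] w 0.62 g 0 q6 0.69 t 27.5
```

```bash
python3 -m crank '[{"x":-0.25,"y":-0.1,"z":0.6,"turn":0.01},{"x":0,"y":0,"z":0.6,"turn":0},{"x":0,"y":0,"z":0,"turn":0},{"x":0,"y":0,"z":0,"turn":0},{"x":0,"y":0,"z":0,"turn":0}]'; python3 -c "
from h import *
delta(.4439,-.1083,-.0005,.471)"; python3 -m crank '[{"x":0,"y":0,"z":0,"turn":0},{"x":0,"y":0,"z":0,"turn":0},{"x":0,"y":0,"z":0,"turn":0},{"x":0,"y":0,"z":0,"turn":0},{"x":0,"y":0,"z":0,"turn":0}]' 0
```

```text
time: 28.0
tool_pos: [0.4429, -0.1086, -0.0026]
tool_rot: [0.0, 0.972, 0.235, 0.0]
contact_force: [0.4, 0.9, -0.3]
gripper_width: 0.619
grasp_force: 0.0
turn 0.003  x 0.10 y 0.02 z -0.21 | at [ 0.4429 -0.1086 -0.0026] psi 0.474 F [ 0.4  0.9 -0.3] w 0.62 g 0 q6 0.69 t 28.0
time: 28.5
tool_pos: [0.4441, -0.1091, -0.001]
tool_rot: [0.001, 0.972, 0.235, 0.001]
contact_force: [-1.4, 1.0, 7.1]
gripper_width: 0.442
grasp_force: 62.9
```

```bash
python3 -m crank '[{"x":0,"y":0,"z":-2,"turn":0},{"x":0,"y":0,"z":-4,"turn":0},{"x":0,"y":0,"z":-4.5,"turn":0},{"x":0,"y":0,"z":-4.7,"turn":0},{"x":0,"y":0,"z":-4.7,"turn":0}]' && python3 -m crank '[{"x":0,"y":0,"z":0,"turn":-0.136},{"x":0,"y":0,"z":0,"turn":-0.136},{"x":0,"y":0,"z":0,"turn":-0.136},{"x":0,"y":0,"z":0,"turn":-0.136},{"x":0,"y":0,"z":0,"turn":-0.136}]' && python3 -m crank '[{"x":0,"y":0,"z":0,"turn":-0.136},{"x":0,"y":0,"z":0,"turn":-0.136},{"x":0,"y":0,"z":0,"turn":-0.136},{"x":0,"y":0,"z":0,"turn":-0.13},{"x":0,"y":0,"z":0,"turn":0}]';  python3 -c "
from h import *
delta(.576,.2515,.106,1.69)"
```

```text
time: 29.0
tool_pos: [0.4423, -0.1083, 0.198]
tool_rot: [-0.0, 0.972, 0.235, -0.0]
contact_force: [0.3, -0.5, -0.2]
gripper_width: 0.439
grasp_force: 60.6
time: 29.5
tool_pos: [0.4426, -0.1085, 0.1962]
tool_rot: [-0.0, 0.837, 0.548, -0.0]
contact_force: [-0.2, 0.3, -0.3]
gripper_width: 0.442
grasp_force: 60.6
time: 30.0
tool_pos: [0.4427, -0.1085, 0.1962]
tool_rot: [-0.0, 0.663, 0.748, -0.0]
contact_force: [-0.3, 0.7, -1.1]
gripper_width: 0.443
grasp_force: 60.6
turn 0.002  x 34.16 y 17.52 z 9.02 | at [ 0.4427 -0.1085  0.1962] psi 1.692 F [-0.3  0.7 -1.1] w 0.44 g 61 q6 -0.52 t 30.0
```

```bash
python3 -m crank '[{"x":4.27,"y":2.19,"z":0,"turn":0},{"x":4.27,"y":2.19,"z":0,"turn":0},{"x":4.27,"y":2.19,"z":0,"turn":0},{"x":4.27,"y":2.19,"z":0,"turn":0},{"x":4.27,"y":2.19,"z":0,"turn":0}]' && python3 -m crank '[{"x":4.27,"y":2.19,"z":0,"turn":0},{"x":4.27,"y":2.19,"z":0,"turn":0},{"x":4.27,"y":2.19,"z":0,"turn":0},{"x":0,"y":0,"z":0,"turn":0},{"x":0,"y":0,"z":0,"turn":0}]' && python3 -m crank '[{"x":0,"y":0,"z":0,"turn":0},{"x":0,"y":0,"z":0,"turn":0}]'; python3 - <<'E'
from h import *
delta(.576,.2515,.106,1.69)
E
```

```text
time: 30.5
tool_pos: [0.5261, 0.1185, 0.1964]
tool_rot: [0.0, 0.664, 0.748, 0.0]
contact_force: [1.2, -0.5, 0.1]
gripper_width: 0.445
grasp_force: 60.6
time: 31.0
tool_pos: [0.5753, 0.2525, 0.1956]
tool_rot: [-0.0, 0.663, 0.748, -0.001]
contact_force: [-0.2, 0.2, 0.1]
gripper_width: 0.442
grasp_force: 60.7
time: 31.2
tool_pos: [0.5753, 0.2505, 0.1965]
tool_rot: [0.0, 0.664, 0.748, -0.0]
contact_force: [-0.7, -0.8, -0.9]
gripper_width: 0.44
grasp_force: 60.7
turn -0.000  x 0.09 y 0.08 z 9.05 | at [0.5753 0.2505 0.1965] psi 1.690 F [-0.7 -0.8 -0.9] w 0.44 g 61 q6 0.17 t 31.2
```

```bash
python3 -m crank '[{"x":0,"y":0.1,"z":2.4,"turn":0},{"x":0,"y":0,"z":3,"turn":0},{"x":0,"y":0,"z":2.5,"turn":0},{"x":0,"y":0,"z":0,"turn":0},{"x":0,"y":0,"z":0.8,"turn":0}]' && python3 -m crank '[{"x":0,"y":0,"z":0.6,"turn":0},{"x":0,"y":0,"z":0,"turn":0},{"x":0,"y":0,"z":0,"turn":0}]' && python3 -m crank '[{"x":0,"y":0,"z":0,"turn":0},{"x":0,"y":0,"z":0,"turn":0},{"x":0,"y":0,"z":0,"turn":0},{"x":0,"y":0,"z":0,"turn":0}]' 62 && python3 -m crank '[{"x":0,"y":0,"z":-2,"turn":0},{"x":0,"y":0,"z":-4,"turn":0},{"x":0,"y":0,"z":-4,"turn":0},{"x":-4.5,"y":0,"z":0,"turn":0},{"x":-4.5,"y":0,"z":0,"turn":0}]' && python3 -m crank '[{"x":-4.5,"y":0,"z":0,"turn":0},{"x":-4.5,"y":0,"z":0,"turn":0},{"x":-4.5,"y":0,"z":0,"turn":-0.13},{"x":0,"y":0,"z":0,"turn":-0.13},{"x":0,"y":0,"z":0,"turn":-0.13}]'
cat >> h.py <<'E'
def look(f):
    p,d=grab("top",f)
    for s in screens(p):
        if 0.2<s[1]<0.72 and -.5<s[2]<.15 : print(s[0],np.round(s[1:3],4),s[3:5],"long axis ang",round(s[5],3))
    for s in screens(p,z=.106):
        if .15<s[2]<.35 and s[0]=="blue": print("rack",np.round(s[1:3],4),s[3:5],round(s[5],3))
E
python3 - <<'E'
from h import *
look("top7"); delta(.6186,-.0972,.1,3.007)
E
```

```text
time: 31.7
tool_pos: [0.5774, 0.2513, 0.111]
tool_rot: [0.001, 0.664, 0.748, 0.001]
contact_force: [-0.0, -0.4, -0.5]
gripper_width: 0.443
grasp_force: 60.7
time: 32.0
tool_pos: [0.577, 0.2519, 0.1044]
tool_rot: [0.0, 0.663, 0.749, 0.001]
contact_force: [0.1, 1.0, -0.4]
gripper_width: 0.435
grasp_force: 60.7
time: 32.4
tool_pos: [0.5767, 0.2519, 0.1037]
tool_rot: [0.0, 0.663, 0.749, 0.0]
contact_force: [0.0, -0.9, 0.7]
gripper_width: 0.624
grasp_force: 0.0
time: 32.9
tool_pos: [0.5885, 0.1626, 0.2063]
tool_rot: [0.002, 0.662, 0.75, 0.002]
contact_force: [0.4, -0.0, -0.9]
gripper_width: 0.623
grasp_force: 0.0
time: 33.4
tool_pos: [0.6038, 0.0267, 0.2035]
tool_rot: [0.0, 0.504, 0.863, 0.0]
contact_force: [-0.7, 0.0, 0.2]
gripper_width: 0.624
grasp_force: 0.0
blue [ 0.6186 -0.0972] (38, 99) long axis ang 3.007
blue [ 0.6301 -0.3179] (39, 98) long axis ang 0.312
orange [ 0.4436 -0.3996] (36, 98) long axis ang 3.126
rack [0.4845 0.2477] (39, 100) 1.695
rack [0.5751 0.255 ] (39, 98) 1.69
turn -0.918  x -3.15 y -12.15 z 10.34 | at [0.6037 0.0274 0.2034] psi 2.089 F [ 0.2 -0.1  0.4] w 0.62 g 0 q6 -0.60 t 33.5
```

```bash
python3 -m crank '[{"x":0,"y":0,"z":0,"turn":-0.131},{"x":0,"y":0,"z":0,"turn":-0.131},{"x":0,"y":0,"z":0,"turn":-0.131},{"x":0,"y":0,"z":0,"turn":-0.131},{"x":0,"y":0,"z":0,"turn":-0.131}]' && python3 -m crank '[{"x":0,"y":0,"z":0,"turn":-0.131},{"x":0,"y":0,"z":0,"turn":-0.132},{"x":-1.05,"y":-4.05,"z":0,"turn":0},{"x":-1.05,"y":-4.05,"z":0,"turn":0},{"x":-1.05,"y":-4.05,"z":0,"turn":0}]' && python3 -m crank '[{"x":0,"y":0,"z":3,"turn":0},{"x":0,"y":0,"z":4,"turn":0},{"x":0,"y":0,"z":4,"turn":0},{"x":0,"y":0,"z":4,"turn":0},{"x":0,"y":0,"z":3,"turn":0}]' && python3 -m crank '[{"x":0,"y":0,"z":0,"turn":0},{"x":0,"y":0,"z":0,"turn":0},{"x":0,"y":0,"z":0,"turn":0}]' 
python3 - <<'E'
from h import *
delta(.6186,-.0972,-0.001,3.007)
E
```

```text
time: 33.95
tool_pos: [0.6036, 0.0288, 0.2034]
tool_rot: [0.0, 0.199, 0.98, -0.0]
contact_force: [0.5, 0.1, 0.1]
gripper_width: 0.619
grasp_force: 0.0
time: 34.45
tool_pos: [0.6178, -0.097, 0.2036]
tool_rot: [0.0, 0.071, 0.997, -0.0]
contact_force: [-0.5, -0.8, 1.1]
gripper_width: 0.62
grasp_force: 0.0
time: 34.95
tool_pos: [0.6163, -0.0957, 0.0205]
tool_rot: [-0.001, 0.072, 0.997, 0.0]
contact_force: [-0.8, 0.3, 0.1]
gripper_width: 0.62
grasp_force: 0.0
time: 35.25
tool_pos: [0.6197, -0.0967, 0.0262]
tool_rot: [0.002, 0.071, 0.997, -0.0]
contact_force: [-0.2, -0.4, 1.2]
gripper_width: 0.623
grasp_force: 0.0
turn -0.008  x 0.10 y -0.06 z 2.72 | at [ 0.6197 -0.0967  0.0262] psi 2.999 F [-0.2 -0.4  1.2] w 0.62 g 0 q6 -1.70 t 35.2
```

```bash
python3 -m crank '[{"x":0.1,"y":-0.05,"z":1.6,"turn":-0.01},{"x":0,"y":0,"z":0.9,"turn":0},{"x":0,"y":0,"z":0,"turn":0},{"x":0,"y":0,"z":0,"turn":0},{"x":0,"y":0,"z":0,"turn":0}]';  python3 -c "
from h import *
delta(.6186,-.0972,-0.001,3.007)"
```

```text
time: 35.75
tool_pos: [0.6167, -0.0967, -0.0015]
tool_rot: [0.0, 0.066, 0.998, -0.0]
contact_force: [0.3, 0.6, -0.2]
gripper_width: 0.62
grasp_force: 0.0
turn 0.003  x -0.20 y -0.03 z -0.05 | at [ 0.6167 -0.0967 -0.0015] psi 3.010 F [ 0.3  0.6 -0.2] w 0.62 g 0 q6 -1.71 t 35.8
```

```bash
python3 -m crank '[{"x":-0.15,"y":0,"z":0,"turn":0},{"x":0,"y":0,"z":0,"turn":0},{"x":0,"y":0,"z":0,"turn":0},{"x":0,"y":0,"z":0,"turn":0},{"x":0,"y":0,"z":0,"turn":0}]' 0 && python3 -m crank '[{"x":0,"y":0,"z":-2,"turn":0},{"x":0,"y":0,"z":-4,"turn":0},{"x":0,"y":0,"z":-4.7,"turn":0},{"x":0,"y":0,"z":-4.7,"turn":0},{"x":0,"y":0,"z":-4.7,"turn":0}]' && python3 -m crank '[{"x":0,"y":0,"z":0,"turn":0.132},{"x":0,"y":0,"z":0,"turn":0.132},{"x":0,"y":0,"z":0,"turn":0.132},{"x":0,"y":0,"z":0,"turn":0.132},{"x":0,"y":0,"z":0,"turn":0.132}]' && python3 -m crank '[{"x":0,"y":0,"z":0,"turn":0.132},{"x":0,"y":0,"z":0,"turn":0.132},{"x":0,"y":0,"z":0,"turn":0.132},{"x":0,"y":0,"z":0,"turn":0.132},{"x":0,"y":0,"z":0,"turn":0.131}]';  python3 -c "
from h import *
delta(.486,.2425,.106,1.69)"
```

```text
time: 36.25
tool_pos: [0.6187, -0.097, -0.0009]
tool_rot: [0.001, 0.066, 0.998, -0.0]
contact_force: [0.6, -0.3, 4.0]
gripper_width: 0.443
grasp_force: 60.6
time: 36.75
tool_pos: [0.6172, -0.0966, 0.2001]
tool_rot: [-0.001, 0.066, 0.998, 0.0]
contact_force: [0.7, -0.9, -0.6]
gripper_width: 0.442
grasp_force: 60.4
time: 37.25
tool_pos: [0.6174, -0.0967, 0.1983]
tool_rot: [-0.001, 0.388, 0.922, -0.0]
contact_force: [-0.4, -0.6, -0.7]
gripper_width: 0.444
grasp_force: 60.4
time: 37.75
tool_pos: [0.6174, -0.0966, 0.1982]
tool_rot: [-0.001, 0.665, 0.746, -0.0]
contact_force: [-0.2, 0.6, -0.8]
gripper_width: 0.44
grasp_force: 60.4
turn -0.005  x 35.24 y -9.02 z 9.22 | at [ 0.6174 -0.0966  0.1982] psi 1.685 F [-0.2  0.6 -0.8] w 0.44 g 60 q6 -0.39 t 37.8
```

```bash
python3 -m crank '[{"x":4.4,"y":-1.13,"z":0,"turn":0},{"x":4.4,"y":-1.13,"z":0,"turn":0},{"x":4.4,"y":-1.13,"z":0,"turn":0},{"x":4.4,"y":-1.13,"z":0,"turn":0},{"x":4.4,"y":-1.13,"z":0,"turn":0}]' && python3 -m crank '[{"x":4.4,"y":-1.13,"z":0,"turn":0},{"x":4.4,"y":-1.13,"z":0,"turn":0},{"x":4.4,"y":-1.13,"z":0,"turn":-0.005},{"x":0,"y":0,"z":0,"turn":0},{"x":0,"y":0,"z":2,"turn":0}]' && python3 -m crank '[{"x":0,"y":0,"z":3,"turn":0},{"x":0,"y":0,"z":2.8,"turn":0},{"x":0,"y":0,"z":0,"turn":0},{"x":0,"y":0,"z":0,"turn":0},{"x":0,"y":0,"z":0,"turn":0}]'; python3 - <<'E'
from h import *
delta(.486,.2425,.107,1.69)
E
```

```text
time: 38.25
tool_pos: [0.5342, 0.1162, 0.1985]
tool_rot: [-0.001, 0.664, 0.748, -0.0]
contact_force: [0.2, 0.4, 0.1]
gripper_width: 0.442
grasp_force: 60.4
time: 38.75
tool_pos: [0.4872, 0.2434, 0.1817]
tool_rot: [0.001, 0.66, 0.751, 0.002]
contact_force: [-0.5, 0.0, -0.6]
gripper_width: 0.443
grasp_force: 60.4
time: 39.25
tool_pos: [0.4874, 0.2418, 0.1232]
tool_rot: [0.001, 0.662, 0.75, 0.001]
contact_force: [-0.0, 0.2, -0.6]
gripper_width: 0.442
grasp_force: 60.4
turn 0.005  x 0.08 y -0.13 z 1.62 | at [0.4874 0.2418 0.1232] psi 1.695 F [-0.   0.2 -0.6] w 0.44 g 60 q6 0.20 t 39.2
```

```bash
python3 -m crank '[{"x":0,"y":-0.1,"z":0.8,"turn":0.005},{"x":0,"y":0,"z":0.7,"turn":0},{"x":0,"y":0,"z":0,"turn":0},{"x":0,"y":0,"z":0,"turn":0},{"x":0,"y":0,"z":0,"turn":0}]' && python3 -m crank '[{"x":0,"y":0,"z":0,"turn":0},{"x":0,"y":0,"z":0,"turn":0},{"x":0,"y":0,"z":0,"turn":0},{"x":0,"y":0,"z":0,"turn":0}]' 62 && python3 -m crank '[{"x":0,"y":0,"z":-2,"turn":0},{"x":0,"y":0,"z":-4,"turn":0},{"x":0,"y":0,"z":-4,"turn":0},{"x":-4.5,"y":0,"z":0,"turn":0},{"x":-4.5,"y":0,"z":0,"turn":0}]' && python3 -m crank '[{"x":-4.5,"y":0,"z":0,"turn":0},{"x":-4.5,"y":0,"z":0,"turn":0},{"x":-4.5,"y":0,"z":0,"turn":0.13},{"x":0,"y":0,"z":0,"turn":0.13},{"x":0,"y":0,"z":0,"turn":0.13}]'
python3 - <<'E'
from h import *
look("top8"); delta(.6301,-.3179,.1,.312)
p=np.load("pics/top8.npz")["p"]; q,_=grab("scene","scene8")
cv2.imwrite("pics/c8.png",np.vstack([cv2.resize(q[100:200,310:470,::-1],(480,300)),cv2.resize(p[160:260,220:380,::-1],(480,300))]))
E
```

```text
time: 39.75
tool_pos: [0.4853, 0.2417, 0.1066]
tool_rot: [0.0, 0.663, 0.748, 0.0]
contact_force: [1.0, 0.4, -1.2]
gripper_width: 0.447
grasp_force: 60.4
time: 40.15
tool_pos: [0.4853, 0.2417, 0.1066]
tool_rot: [0.0, 0.663, 0.748, 0.0]
contact_force: [-0.6, 0.6, 0.4]
gripper_width: 0.622
grasp_force: 0.0
time: 40.65
tool_pos: [0.4971, 0.1523, 0.209]
tool_rot: [0.002, 0.662, 0.749, 0.002]
contact_force: [0.4, 0.0, -0.7]
gripper_width: 0.617
grasp_force: 0.0
time: 41.15
tool_pos: [0.5123, 0.0166, 0.2065]
tool_rot: [0.0, 0.798, 0.602, 0.0]
contact_force: [-0.9, -0.2, 0.1]
gripper_width: 0.624
grasp_force: 0.0
blue [ 0.6301 -0.3179] (39, 98) long axis ang 0.312
orange [ 0.4436 -0.3996] (36, 98) long axis ang 3.126
rack [0.4845 0.2448] (40, 107) 1.695
rack [0.5749 0.2556] (39, 100) 1.696
turn 0.978  x 0.93 y 35.52 z 10.65 | at [0.5122 0.0173 0.2065] psi 1.290 F [ 0.   1.1 -0.1] w 0.61 g 0 q6 0.17 t 41.2
```

View pics/c8.png

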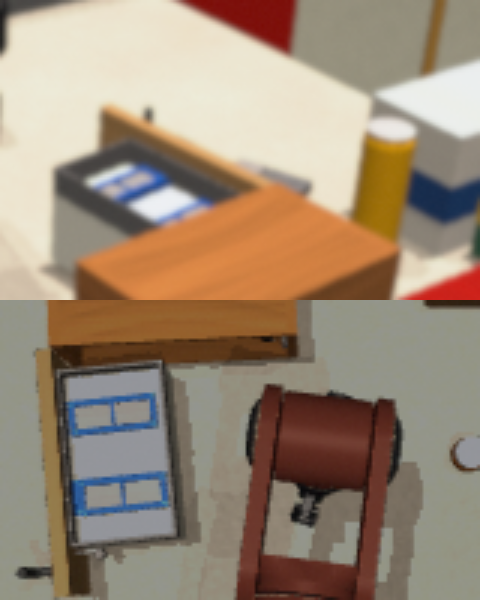

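Both spots in the rack hold flat screens (top crop (110,413) and (122,493)). Next the last blue one.

```bash
python3 -m crank '[{"x":0,"y":0,"z":0,"turn":0.14},{"x":0,"y":0,"z":0,"turn":0.14},{"x":0,"y":0,"z":0,"turn":0.14},{"x":0,"y":0,"z":0,"turn":0.14},{"x":0,"y":0,"z":0,"turn":0.14}]' && python3 -m crank '[{"x":0,"y":0,"z":0,"turn":0.14},{"x":0,"y":0,"z":0,"turn":0.138},{"x":0.12,"y":4.44,"z":0,"turn":0},{"x":0.12,"y":4.44,"z":0,"turn":0},{"x":0.12,"y":4.44,"z":0,"turn":0}]' && python3 -m crank '[{"x":0.12,"y":4.44,"z":0,"turn":0},{"x":0.12,"y":4.44,"z":0,"turn":0},{"x":0.12,"y":4.44,"z":0,"turn":0},{"x":0.12,"y":4.44,"z":0,"turn":0},{"x":0.12,"y":4.44,"z":0,"turn":0}]' && python3 -m crank '[{"x":0,"y":0,"z":2,"turn":0},{"x":0,"y":0,"z":4,"turn":0},{"x":0,"y":0,"z":4,"turn":0},{"x":0,"y":0,"z":4,"turn":0},{"x":0,"y":0,"z":4,"turn":0}]' && python3 -m crank '[{"x":0,"y":0,"z":0,"turn":0},{"x":0,"y":0,"z":0,"turn":0},{"x":0,"y":0,"z":0,"turn":0}]' 
python3 - <<'E'
from h import *
delta(.6301,-.3179,-0.001,.312)
E
```

```text
time: 41.75
tool_pos: [0.5121, 0.0187, 0.2064]
tool_rot: [0.0, 0.955, 0.295, 0.0]
contact_force: [0.2, -0.6, 0.2]
gripper_width: 0.62
grasp_force: 0.0
time: 42.25
tool_pos: [0.5584, -0.1076, 0.2066]
tool_rot: [0.0, 0.987, 0.163, 0.0]
contact_force: [0.5, 0.5, -0.2]
gripper_width: 0.624
grasp_force: 0.0
time: 42.75
tool_pos: [0.6346, -0.3168, 0.2063]
tool_rot: [-0.0, 0.987, 0.163, -0.0]
contact_force: [0.2, -0.8, 0.3]
gripper_width: 0.619
grasp_force: 0.0
time: 43.25
tool_pos: [0.6341, -0.315, 0.0248]
tool_rot: [0.0, 0.987, 0.163, 0.0]
contact_force: [-1.2, 0.1, -0.2]
gripper_width: 0.62
grasp_force: 0.0
time: 43.55
tool_pos: [0.636, -0.3165, 0.0299]
tool_rot: [0.002, 0.987, 0.161, 0.002]
contact_force: [0.1, -0.0, 1.1]
gripper_width: 0.619
grasp_force: 0.0
turn 0.012  x -0.60 y -0.05 z 3.09 | at [ 0.636  -0.3165  0.0299] psi 0.324 F [ 0.1 -0.   1.1] w 0.62 g 0 q6 0.68 t 43.5
```

```bash
python3 -m crank '[{"x":-0.5,"y":0,"z":2,"turn":0.012},{"x":0,"y":0,"z":0.9,"turn":0},{"x":0,"y":0,"z":0,"turn":0},{"x":0,"y":0,"z":0,"turn":0},{"x":0,"y":0,"z":0,"turn":0}]';  python3 -c "
from h import *
delta(.6301,-.3179,-0.001,.312)"
```

```text
time: 44.05
tool_pos: [0.6302, -0.3175, -0.0011]
tool_rot: [0.001, 0.988, 0.155, 0.001]
contact_force: [-0.7, 0.3, 0.2]
gripper_width: 0.621
grasp_force: 0.0
turn -0.001  x -0.02 y 0.03 z -0.01 | at [ 0.6302 -0.3175 -0.0011] psi 0.311 F [-0.7  0.3  0.2] w 0.62 g 0 q6 0.69 t 44.0
```

```bash
python3 -m crank '[{"x":0,"y":0,"z":0,"turn":0},{"x":0,"y":0,"z":0,"turn":0},{"x":0,"y":0,"z":0,"turn":0},{"x":0,"y":0,"z":0,"turn":0},{"x":0,"y":0,"z":0,"turn":0}]' 0 && python3 -m crank '[{"x":0,"y":0,"z":-2,"turn":0},{"x":0,"y":0,"z":-4,"turn":0},{"x":0,"y":0,"z":-4.7,"turn":0},{"x":0,"y":0,"z":-4.7,"turn":0},{"x":0,"y":0,"z":-4.7,"turn":0}]' && python3 -m crank '[{"x":0,"y":0,"z":0,"turn":-0.138},{"x":0,"y":0,"z":0,"turn":-0.138},{"x":0,"y":0,"z":0,"turn":-0.138},{"x":0,"y":0,"z":0,"turn":-0.138},{"x":0,"y":0,"z":0,"turn":-0.138}]' && python3 -m crank '[{"x":0,"y":0,"z":0,"turn":-0.138},{"x":0,"y":0,"z":0,"turn":-0.138},{"x":0,"y":0,"z":0,"turn":-0.138},{"x":0,"y":0,"z":0,"turn":-0.138},{"x":0,"y":0,"z":0,"turn":-0.137}]';  python3 -c "
from h import *
delta(.5765,.2512,.106,1.69)"
```

```text
time: 44.55
tool_pos: [0.6302, -0.3177, -0.001]
tool_rot: [0.001, 0.988, 0.155, 0.001]
contact_force: [-1.4, 0.6, 6.7]
gripper_width: 0.442
grasp_force: 61.4
time: 45.05
tool_pos: [0.6287, -0.3168, 0.2009]
tool_rot: [-0.0, 0.988, 0.155, -0.0]
contact_force: [1.2, 0.1, 0.3]
gripper_width: 0.44
grasp_force: 60.4
time: 45.55
tool_pos: [0.6289, -0.3168, 0.1991]
tool_rot: [-0.0, 0.876, 0.482, -0.0]
contact_force: [-0.3, -0.1, -0.9]
gripper_width: 0.439
grasp_force: 60.4
time: 46.05
tool_pos: [0.6289, -0.3169, 0.199]
tool_rot: [-0.0, 0.662, 0.75, -0.0]
contact_force: [0.2, 0.0, -0.0]
gripper_width: 0.442
grasp_force: 60.4
turn 0.006  x 57.03 y 1.56 z 9.30 | at [ 0.6289 -0.3169  0.199 ] psi 1.696 F [ 0.2  0.  -0. ] w 0.44 g 60 q6 -0.70 t 46.0
```

```bash
python3 -m crank '[{"x":4.75,"y":0.13,"z":0,"turn":0.006},{"x":4.75,"y":0.13,"z":0,"turn":0},{"x":4.75,"y":0.13,"z":0,"turn":0},{"x":4.75,"y":0.13,"z":0,"turn":0},{"x":4.75,"y":0.13,"z":0,"turn":0}]' && python3 -m crank '[{"x":4.75,"y":0.13,"z":0,"turn":0},{"x":4.75,"y":0.13,"z":0,"turn":0},{"x":4.75,"y":0.13,"z":0,"turn":0},{"x":4.75,"y":0.13,"z":0,"turn":0},{"x":4.75,"y":0.13,"z":0,"turn":0}]' && python3 -m crank '[{"x":4.75,"y":0.13,"z":0,"turn":0},{"x":4.75,"y":0.13,"z":0,"turn":0},{"x":0,"y":0,"z":0,"turn":0},{"x":0,"y":0,"z":0,"turn":0},{"x":0,"y":0,"z":0,"turn":0}]'; python3 - <<'E'
from h import *
delta(.5765,.2512,.107,1.69)
E
```

```text
time: 46.55
tool_pos: [0.6078, -0.0785, 0.1991]
tool_rot: [0.0, 0.666, 0.746, 0.0]
contact_force: [0.6, 0.4, 0.6]
gripper_width: 0.441
grasp_force: 60.4
time: 47.05
tool_pos: [0.5874, 0.1581, 0.1992]
tool_rot: [0.0, 0.666, 0.746, 0.0]
contact_force: [0.3, -1.2, -0.7]
gripper_width: 0.446
grasp_force: 60.4
time: 47.55
tool_pos: [0.5801, 0.2501, 0.1986]
tool_rot: [0.0, 0.666, 0.746, -0.0]
contact_force: [-0.1, -0.5, -0.9]
gripper_width: 0.443
grasp_force: 60.4
turn -0.007  x 0.15 y -0.35 z 9.16 | at [0.5801 0.2501 0.1986] psi 1.683 F [-0.1 -0.5 -0.9] w 0.44 g 60 q6 0.18 t 47.5
```

```bash
python3 -m crank '[{"x":0.15,"y":-0.35,"z":2,"turn":-0.007},{"x":0,"y":0,"z":3,"turn":0},{"x":0,"y":0,"z":2.8,"turn":0},{"x":0,"y":0,"z":0,"turn":0},{"x":0,"y":0,"z":0,"turn":0}]' && python3 -m crank '[{"x":0,"y":0,"z":0.8,"turn":0},{"x":0,"y":0,"z":0.4,"turn":0},{"x":0,"y":0,"z":0,"turn":0},{"x":0,"y":0,"z":0,"turn":0},{"x":0,"y":0,"z":0,"turn":0}]'; python3 - <<'E'
from h import *
delta(.5765,.2512,.107,1.69)
E
```

```text
time: 48.05
tool_pos: [0.5766, 0.2508, 0.1204]
tool_rot: [-0.0, 0.664, 0.748, -0.0]
contact_force: [0.1, 0.3, 0.3]
gripper_width: 0.44
grasp_force: 60.4
time: 48.55
tool_pos: [0.5767, 0.2523, 0.1089]
tool_rot: [0.0, 0.663, 0.748, 0.0]
contact_force: [0.3, -0.4, 0.2]
gripper_width: 0.443
grasp_force: 60.4
turn 0.001  x -0.10 y -0.04 z 0.19 | at [0.5767 0.2523 0.1089] psi 1.691 F [ 0.3 -0.4  0.2] w 0.44 g 60 q6 0.17 t 48.5
```

```bash
python3 -m crank '[{"x":0,"y":0,"z":0.15,"turn":0},{"x":0,"y":0,"z":0,"turn":0},{"x":0,"y":0,"z":0,"turn":0},{"x":0,"y":0,"z":0,"turn":0},{"x":0,"y":0,"z":0,"turn":0}]' 62 && python3 -m crank '[{"x":0,"y":0,"z":-2,"turn":0},{"x":0,"y":0,"z":-4,"turn":0},{"x":0,"y":0,"z":-4,"turn":0},{"x":-4.5,"y":0,"z":0,"turn":0},{"x":-4.5,"y":0,"z":0,"turn":0}]' && python3 -m crank '[{"x":-4.5,"y":0,"z":0,"turn":0},{"x":-4.5,"y":0,"z":0,"turn":0},{"x":-4.5,"y":0,"z":0,"turn":0},{"x":0,"y":0,"z":0,"turn":0},{"x":0,"y":0,"z":0,"turn":0}]' 100
python3 - <<'E'
from h import *
look("top9"); delta(.394,.342,.21,1.70)
p=np.load("pics/top9.npz")["p"]; q,_=grab("scene","scene9")
cv2.imwrite("pics/c9.png",np.hstack([q[100:300,120:480,::-1],p[110:310,180:540,::-1]]))
d=np.load("pics/top9.npz")["d"]; C=cloud("top",d); H=C[...,2]
P=C[200:260,215:250].reshape(-1,3); P=P[(P[:,2]>.135)&(P[:,1]>.325)&(P[:,0]<.44)]; print("handle",P.mean(0).round(4),len(P),P.min(0).round(3),P.max(0).round(3))
P=C[200:245,245:290].reshape(-1,3); P=P[(abs(P[:,2]-.11)<.02)]; print("rack z pct",np.percentile(P[:,2],[5,25,50,75,95]).round(4))
E
```

```text
time: 49.05
tool_pos: [0.5765, 0.2521, 0.107]
tool_rot: [0.0, 0.663, 0.748, 0.0]
contact_force: [-0.5, 0.4, 0.6]
gripper_width: 0.621
grasp_force: 0.0
time: 49.55
tool_pos: [0.5884, 0.1629, 0.2098]
tool_rot: [0.002, 0.662, 0.749, 0.002]
contact_force: [0.6, -0.5, -0.8]
gripper_width: 0.618
grasp_force: 0.0
time: 50.05
tool_pos: [0.6035, 0.0279, 0.2069]
tool_rot: [-0.0, 0.664, 0.747, 0.0]
contact_force: [-0.5, -0.1, 0.3]
gripper_width: 0.999
grasp_force: 0.0
orange [ 0.4436 -0.3996] (36, 98) long axis ang 3.126
rack [0.4847 0.2442] (40, 106) 1.695
rack [0.5861 0.254 ] (66, 100) 1.584
turn -0.010  x 33.75 y -16.73 z -0.31 | at [0.6034 0.0289 0.2069] psi 1.690 F [-0.9  0.5  0.6] w 1.00 g 0 q6 -0.20 t 50.1
handle [0.3942 0.3431 0.144 ] 10 [0.389 0.338 0.136] [0.399 0.349 0.15 ]
rack z pct [0.0949 0.0992 0.1027 0.1086 0.1156]
```

View pics/c9.png

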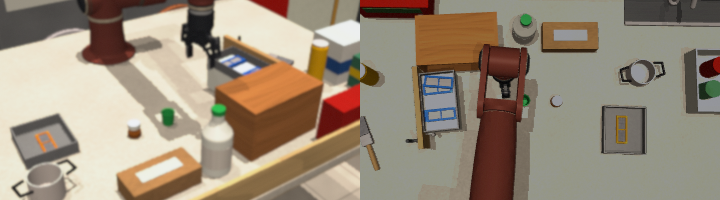

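The hinge-side stack, near (437,88), looks askew, so I'll zoom in.

```bash
python3 - <<'E'
from h import *
p=np.load("pics/top9.npz")["p"]; q=np.load("pics/scene9.npz")["p"]; d=np.load("pics/top9.npz")["d"]
cv2.imwrite("pics/c10.png",np.hstack([cv2.resize(p[170:255,230:290,::-1],(420,595),interpolation=cv2.INTER_CUBIC),cv2.resize(q[125:195,335:375,::-1],(340,595),interpolation=cv2.INTER_CUBIC)]))
C=cloud("top",d); h=cv2.cvtColor(p,cv2.COLOR_RGB2HSV); m=cv2.inRange(h,(100,120,60),(125,255,255)); m[:175]=0;m[245:]=0;m[:,:235]=0;m[:,290:]=0
v,u=np.nonzero(m); z=C[v,u,2]
for a,b in((175,190),(190,200),(200,212),(212,240)):
    k=(v>=a)&(v<b); 
    if k.sum(): print(a,b,k.sum(),np.percentile(z[k],[10,50,90]).round(4))
E
```

```text
175 190 63 [0.1062 0.1106 0.1144]
190 200 104 [0.1068 0.1123 0.1167]
200 212 62 [0.1018 0.1056 0.1094]
212 240 166 [0.1053 0.1116 0.1163]
```

View pics/c10.png

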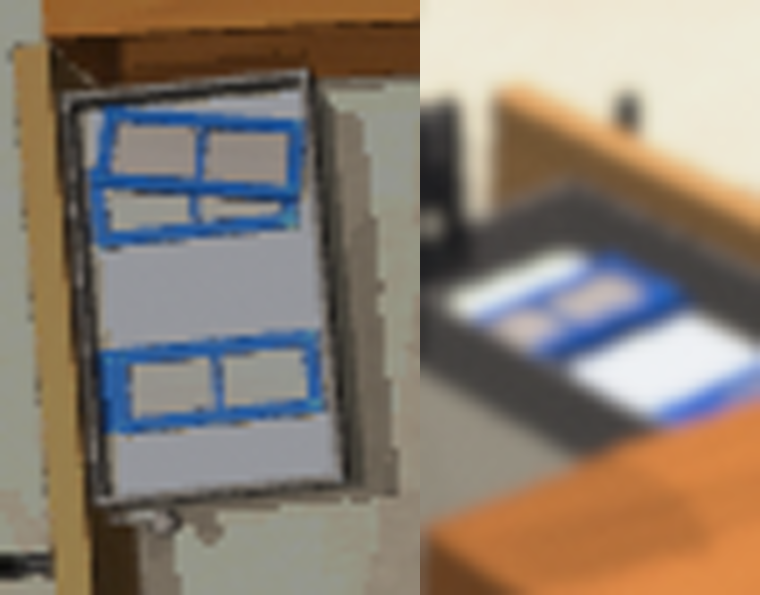

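The top screen of the hinge-side stack has slid about 26 mm towards the hinge and hangs over the edge of the lower one. I'll use the shut fingers in the middle gap to push the lower one hingewards, so that it comes fully under the slipped one against the end wall.

```bash
python3 -c "
from h import *
delta(.532,.247,.102,1.69)"; python3 -m crank '[{"x":4.3,"y":-0.9,"z":0,"turn":0},{"x":4.3,"y":-0.9,"z":0,"turn":0},{"x":4.3,"y":-0.9,"z":0,"turn":0},{"x":4.3,"y":-0.9,"z":0,"turn":0},{"x":4.3,"y":-0.9,"z":0,"turn":0}]' 0 && python3 -m crank '[{"x":0,"y":0,"z":0,"turn":0},{"x":0,"y":0,"z":0,"turn":0}]';  python3 -c "
from h import *
delta(.532,.247,.102,1.69)"
```

```text
turn 0.001  x 22.44 y -4.49 z 10.49 | at [0.6033 0.0295 0.2069] psi 1.691 F [-0.8  0.   0.3] w 1.00 g 0 q6 -0.20 t 50.1
time: 50.65
tool_pos: [0.5314, 0.2399, 0.207]
tool_rot: [-0.0, 0.663, 0.749, 0.0]
contact_force: [0.5, 0.1, -0.1]
gripper_width: 0.141
grasp_force: 0.0
time: 50.85
tool_pos: [0.532, 0.2388, 0.2069]
tool_rot: [0.0, 0.662, 0.75, -0.0]
contact_force: [0.7, -0.8, 0.4]
gripper_width: -0.0
grasp_force: 0.0
turn 0.005  x 0.82 y 0.09 z 10.49 | at [0.532  0.2388 0.2069] psi 1.695 F [ 0.7 -0.8  0.4] w -0.00 g 0 q6 0.17 t 50.9
```

```bash
python3 -m crank '[{"x":0.8,"y":0.1,"z":2,"turn":0},{"x":0,"y":0,"z":3.5,"turn":0},{"x":0,"y":0,"z":3,"turn":0},{"x":0,"y":0,"z":1,"turn":0},{"x":0,"y":0,"z":0,"turn":0}]' && python3 -m crank '[{"x":0,"y":0,"z":0.6,"turn":0},{"x":0,"y":0,"z":0,"turn":0},{"x":0,"y":0,"z":0,"turn":0}]';  python3 -c "
from h import *
delta(.532,.247,.1025,1.69)"
```

```text
time: 51.35
tool_pos: [0.532, 0.2439, 0.1099]
tool_rot: [-0.001, 0.664, 0.748, -0.002]
contact_force: [-0.6, 0.4, -0.0]
gripper_width: -0.002
grasp_force: 0.0
time: 51.65
tool_pos: [0.534, 0.245, 0.1074]
tool_rot: [0.001, 0.663, 0.748, 0.001]
contact_force: [0.1, 0.4, -0.2]
gripper_width: 0.003
grasp_force: 0.0
turn 0.001  x 0.22 y -0.17 z 0.49 | at [0.534  0.245  0.1074] psi 1.691 F [ 0.1  0.4 -0.2] w 0.00 g 0 q6 0.18 t 51.6
```

```bash
python3 -m crank '[{"x":0.2,"y":-0.15,"z":0.2,"turn":0},{"x":0,"y":0,"z":0.2,"turn":0},{"x":0,"y":0,"z":0,"turn":0},{"x":0,"y":0,"z":0,"turn":0},{"x":0,"y":0.5,"z":0,"turn":0}]' && python3 -m crank '[{"x":0,"y":0.4,"z":0,"turn":0},{"x":0,"y":0.4,"z":0,"turn":0},{"x":0,"y":0.4,"z":0,"turn":0},{"x":0,"y":0,"z":0,"turn":0},{"x":0,"y":0,"z":0,"turn":0}]' && python3 -m crank '[{"x":0,"y":0.4,"z":0,"turn":0},{"x":0,"y":0.4,"z":0,"turn":0},{"x":0,"y":0,"z":0,"turn":0},{"x":0,"y":0,"z":0,"turn":0}]';  python3 -c "
from h import *
delta(.532,.247,.1025,1.69)"
```

```text
time: 52.15
tool_pos: [0.536, 0.2473, 0.1018]
tool_rot: [-0.0, 0.663, 0.748, -0.0]
contact_force: [0.4, 0.1, -0.4]
gripper_width: 0.003
grasp_force: 0.0
time: 52.65
tool_pos: [0.5483, 0.2487, 0.1018]
tool_rot: [-0.0, 0.663, 0.748, -0.0]
contact_force: [-0.1, 0.1, 0.7]
gripper_width: 0.003
grasp_force: 0.0
time: 53.05
tool_pos: [0.5563, 0.2497, 0.102]
tool_rot: [0.0, 0.663, 0.748, 0.0]
contact_force: [0.1, 0.9, 0.1]
gripper_width: 0.003
grasp_force: 0.0
turn 0.001  x 0.02 y -2.45 z -0.05 | at [0.5563 0.2497 0.102 ] psi 1.691 F [0.1 0.9 0.1] w 0.00 g 0 q6 0.18 t 53.0
```

```bash
python3 -m crank '[{"x":0,"y":0.4,"z":0,"turn":0},{"x":0,"y":0.4,"z":0,"turn":0},{"x":0,"y":0,"z":0,"turn":0},{"x":0,"y":0,"z":0,"turn":0}]' && python3 -m crank '[{"x":0,"y":-1,"z":0,"turn":0},{"x":0,"y":0,"z":-3,"turn":0},{"x":0,"y":0,"z":-4,"turn":0},{"x":0,"y":0,"z":-3.5,"turn":0},{"x":-4,"y":0,"z":0,"turn":0}]' && python3 -m crank '[{"x":-4.5,"y":0,"z":0,"turn":0},{"x":-4.5,"y":0,"z":0,"turn":0},{"x":-4.5,"y":0,"z":0,"turn":0},{"x":-4.5,"y":0,"z":0,"turn":0}]';  python3 - <<'E'
from h import *
look("top11"); delta(.532,.247,.102,1.69)
p=np.load("pics/top11.npz")["p"]; q,_=grab("scene","scene11")
cv2.imwrite("pics/c11.png",np.hstack([cv2.resize(p[170:255,230:290,::-1],(420,595),interpolation=cv2.INTER_CUBIC),cv2.resize(q[125:195,335:375,::-1],(340,595),interpolation=cv2.INTER_CUBIC)]))
E
```

```text
time: 53.45
tool_pos: [0.5644, 0.2506, 0.102]
tool_rot: [0.0, 0.663, 0.748, 0.0]
contact_force: [0.5, -0.7, -0.2]
gripper_width: -0.004
grasp_force: 0.0
time: 53.95
tool_pos: [0.5611, 0.213, 0.2144]
tool_rot: [0.003, 0.661, 0.75, 0.005]
contact_force: [0.7, -0.6, 0.6]
gripper_width: -0.001
grasp_force: 0.0
time: 54.35
tool_pos: [0.5797, 0.0296, 0.207]
tool_rot: [0.0, 0.663, 0.748, 0.0]
contact_force: [0.9, -1.2, 1.2]
gripper_width: -0.0
grasp_force: 0.0
orange [ 0.4436 -0.3996] (36, 98) long axis ang 3.126
rack [0.4847 0.2442] (40, 106) 1.695
rack [0.598  0.2538] (56, 105) 1.685
turn -0.004  x 22.78 y -2.16 z 10.50 | at [0.5805 0.0234 0.207 ] psi 1.686 F [ 0.7 -4.4 -0.7] w -0.00 g 0 q6 -0.20 t 54.4
```

View pics/c11.png

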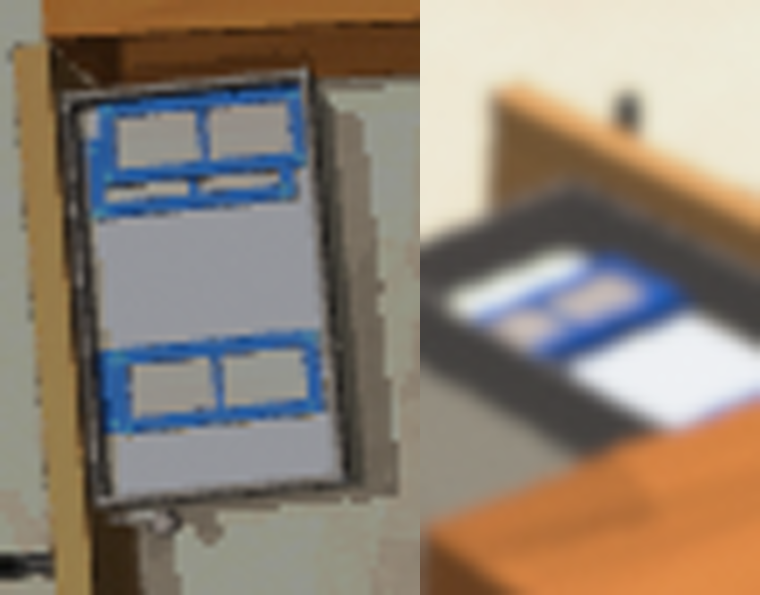

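It worked: the slipped screen is now square against the end wall, with about 16 mm of the lower one still showing. One more push of about 12 mm.

```bash
python3 -m crank '[{"x":4.5,"y":0,"z":0,"turn":0},{"x":4.5,"y":0,"z":0,"turn":0},{"x":4.5,"y":0,"z":0,"turn":0},{"x":4.5,"y":0,"z":0,"turn":0},{"x":4.5,"y":0,"z":0,"turn":0}]' && python3 -m crank '[{"x":0,"y":0,"z":0,"turn":0},{"x":0,"y":0,"z":2,"turn":0},{"x":0,"y":0,"z":3,"turn":0},{"x":0,"y":0,"z":3,"turn":0},{"x":0,"y":0,"z":1,"turn":0}]' && python3 -m crank '[{"x":0,"y":0,"z":0,"turn":0},{"x":0,"y":0,"z":0,"turn":0},{"x":0,"y":0,"z":0,"turn":0}]' ;  python3 - <<'E'
from h import *
delta(.556,.2497,.102,1.69)
E
```

```text
time: 54.95
tool_pos: [0.5522, 0.2567, 0.207]
tool_rot: [-0.0, 0.663, 0.748, 0.0]
contact_force: [0.3, -0.6, -0.1]
gripper_width: 0.003
grasp_force: 0.0
time: 55.45
tool_pos: [0.5506, 0.2535, 0.1129]
tool_rot: [-0.002, 0.663, 0.748, -0.003]
contact_force: [0.2, 0.1, -1.4]
gripper_width: 0.004
grasp_force: 0.0
time: 55.75
tool_pos: [0.5548, 0.2547, 0.1193]
tool_rot: [0.001, 0.663, 0.748, 0.002]
contact_force: [-0.7, -0.8, 0.4]
gripper_width: 0.001
grasp_force: 0.0
turn 0.001  x -0.51 y 0.05 z 1.73 | at [0.5548 0.2547 0.1193] psi 1.691 F [-0.7 -0.8  0.4] w 0.00 g 0 q6 0.19 t 55.8
```

```bash
python3 -m crank '[{"x":-0.3,"y":0,"z":0.8,"turn":0},{"x":0,"y":0,"z":0.7,"turn":0},{"x":0,"y":0,"z":0,"turn":0},{"x":0,"y":0,"z":0,"turn":0},{"x":0,"y":0.5,"z":0,"turn":0}]' && python3 -m crank '[{"x":0,"y":0.4,"z":0,"turn":0},{"x":0,"y":0.3,"z":0,"turn":0},{"x":0,"y":0.3,"z":0,"turn":0},{"x":0,"y":0,"z":0,"turn":0},{"x":0,"y":0,"z":0,"turn":0}]';  python3 -c "
from h import *
delta(.577,.2522,.102,1.69)"
```

```text
time: 56.25
tool_pos: [0.5587, 0.2521, 0.1018]
tool_rot: [-0.0, 0.663, 0.748, -0.0]
contact_force: [0.4, 0.3, 0.6]
gripper_width: -0.003
grasp_force: 0.0
time: 56.75
tool_pos: [0.569, 0.2532, 0.1019]
tool_rot: [0.0, 0.663, 0.748, 0.0]
contact_force: [-0.6, 0.0, -0.2]
gripper_width: 0.001
grasp_force: 0.0
turn 0.001  x -0.19 y 0.78 z -0.01 | at [0.569  0.2532 0.1019] psi 1.691 F [-0.6  0.  -0.2] w 0.00 g 0 q6 0.18 t 56.8
```

```bash
python3 -m crank '[{"x":0,"y":0.3,"z":0,"turn":0},{"x":0,"y":0.3,"z":0,"turn":0},{"x":0,"y":0.1,"z":0,"turn":0},{"x":0,"y":0,"z":0,"turn":0},{"x":0,"y":0,"z":0,"turn":0}]' && python3 -m crank '[{"x":0,"y":-1,"z":0,"turn":0},{"x":0,"y":0,"z":-3,"turn":0},{"x":0,"y":0,"z":-4,"turn":0},{"x":0,"y":0,"z":-3.5,"turn":0},{"x":-4,"y":0,"z":0,"turn":0}]' && python3 -m crank '[{"x":-4.5,"y":0,"z":0,"turn":0},{"x":-4.5,"y":0,"z":0,"turn":0},{"x":-4.5,"y":0,"z":0,"turn":0},{"x":-4.5,"y":0,"z":0,"turn":0}]' 100;  python3 - <<'E'
from h import *
look("top12"); delta(.394,.342,.207,1.69)
p=np.load("pics/top12.npz")["p"]; q,_=grab("scene","scene12")
cv2.imwrite("pics/c12.png",np.hstack([cv2.resize(p[170:255,230:290,::-1],(420,595),interpolation=cv2.INTER_CUBIC),cv2.resize(q[125:195,335:375,::-1],(340,595),interpolation=cv2.INTER_CUBIC)]))
E
```

```text
time: 57.25
tool_pos: [0.5753, 0.2531, 0.1016]
tool_rot: [-0.0, 0.663, 0.748, -0.001]
contact_force: [-3.0, -3.9, 3.0]
gripper_width: 0.002
grasp_force: 2.2
time: 57.75
tool_pos: [0.5735, 0.217, 0.2148]
tool_rot: [0.003, 0.661, 0.75, 0.006]
contact_force: [1.6, -1.7, 0.7]
gripper_width: -0.001
grasp_force: 0.0
time: 58.15
tool_pos: [0.5922, 0.0332, 0.2073]
tool_rot: [0.001, 0.663, 0.748, 0.001]
contact_force: [0.3, 0.5, -0.6]
gripper_width: 0.682
grasp_force: 0.0
orange [ 0.4436 -0.3996] (36, 98) long axis ang 3.126
rack [0.4871 0.2388] (40, 107) 1.72
rack [0.6043 0.2538] (48, 107) 1.719
turn -0.004  x 33.66 y -16.01 z 0.03 | at [0.593  0.0269 0.2073] psi 1.686 F [ 1.3 -4.   0.3] w 0.77 g 0 q6 -0.19 t 58.2
```

View pics/c12.png

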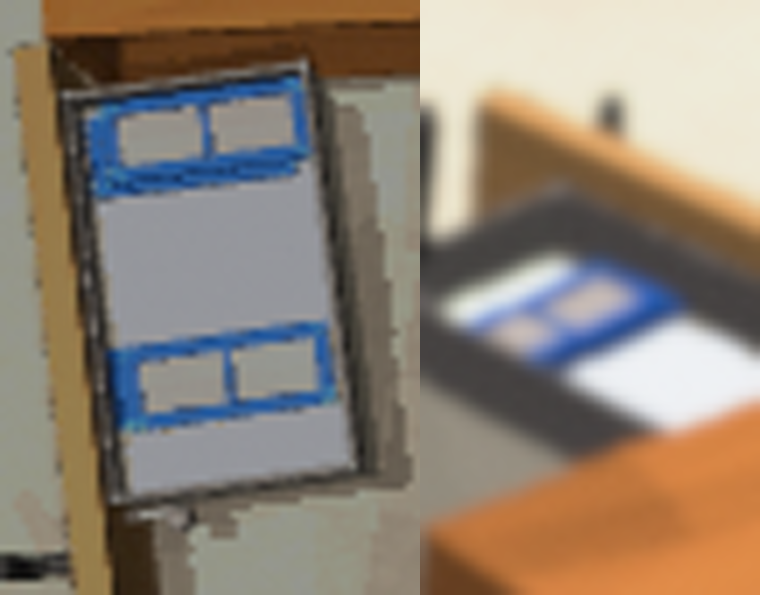

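Both stacks now lie flat; the door shifted slightly to about 1.49 rad. Now the handle.

```bash
python3 - <<'E'
from h import *
d=np.load("pics/top12.npz")["d"]; C=cloud("top",d)
P=C[200:260,215:255].reshape(-1,3); P=P[(P[:,2]>.135)&(P[:,2]<.155)&(P[:,1]>.315)&(P[:,0]<.43)]; print("handle",P.mean(0).round(4),len(P),P.min(0).round(3),P.max(0).round(3))
for th in(1.475,1.49):
    R=np.array([[np.cos(th),np.sin(th)],[-np.sin(th),np.cos(th)]]); print(th,HG+R@V0)
t=1.485; R=np.array([[np.cos(t),np.sin(t)],[-np.sin(t),np.cos(t)]]); h=HG+R@V0; delta(h[0],h[1],.2,3.2-t)
E
```

```text
handle [0.3939 0.3344 0.1436] 15 [0.389 0.329 0.135] [0.399 0.341 0.151]
1.475 [0.39350237 0.3341046 ]
1.49 [0.39374212 0.33786034]
turn -0.030  x 33.19 y -15.29 z 0.72 | at [0.5927 0.0301 0.2072] psi 1.685 F [ 0.3  0.6 -0.1] w 0.84 g 0 q6 -0.19 t 58.2
```

```bash
python3 -m crank '[{"x":0,"y":0,"z":0,"turn":-0.03},{"x":4.12,"y":-1.9,"z":0,"turn":0},{"x":4.12,"y":-1.9,"z":0,"turn":0},{"x":4.12,"y":-1.9,"z":0,"turn":0},{"x":4.12,"y":-1.9,"z":0,"turn":0}]' 100 && python3 -m crank '[{"x":4.12,"y":-1.9,"z":0,"turn":0},{"x":4.12,"y":-1.9,"z":0,"turn":0},{"x":4.12,"y":-1.9,"z":0,"turn":0},{"x":4.12,"y":-1.9,"z":0,"turn":0},{"x":0,"y":0,"z":0,"turn":0}]' && python3 -m crank '[{"x":0,"y":0,"z":0,"turn":0},{"x":0,"y":0,"z":0,"turn":0}]';  python3 -c "
from h import *
delta(.394,.335,.110,1.72)"
```

```text
time: 58.75
tool_pos: [0.4907, 0.1888, 0.207]
tool_rot: [-0.0, 0.651, 0.759, 0.001]
contact_force: [0.7, 0.8, 0.9]
gripper_width: 1.003
grasp_force: 0.0
time: 59.25
tool_pos: [0.3886, 0.3423, 0.2071]
tool_rot: [-0.001, 0.648, 0.761, 0.001]
contact_force: [0.8, 0.0, 0.0]
gripper_width: 1.002
grasp_force: 0.0
time: 59.45
tool_pos: [0.3924, 0.3377, 0.2069]
tool_rot: [0.0, 0.652, 0.758, 0.0]
contact_force: [0.1, 0.2, -0.7]
gripper_width: 1.001
grasp_force: 0.0
turn 0.002  x -0.29 y 0.11 z 9.69 | at [0.3924 0.3377 0.2069] psi 1.722 F [ 0.1  0.2 -0.7] w 1.00 g 0 q6 0.42 t 59.5
```

```bash
python3 -m crank '[{"x":-0.25,"y":0.1,"z":2,"turn":0},{"x":0,"y":0,"z":3,"turn":0},{"x":0,"y":0,"z":3,"turn":0},{"x":0,"y":0,"z":1.7,"turn":0},{"x":0,"y":0,"z":0,"turn":0}]' && python3 -m crank '[{"x":0,"y":0,"z":0,"turn":0},{"x":0,"y":0,"z":0,"turn":0},{"x":0,"y":0,"z":0,"turn":0},{"x":0,"y":0,"z":0,"turn":0},{"x":0,"y":0,"z":0,"turn":0}]' 0 && python3 -m crank '[{"x":0,"y":0,"z":0,"turn":0},{"x":0,"y":0,"z":0,"turn":0},{"x":0,"y":0,"z":0,"turn":0},{"x":0,"y":0,"z":0,"turn":0},{"x":0,"y":0,"z":0,"turn":0}]';  python3 -c "
from h import *
door()"
```

```text
time: 59.95
tool_pos: [0.3927, 0.333, 0.1065]
tool_rot: [-0.001, 0.653, 0.757, -0.003]
contact_force: [-0.0, -0.2, -1.0]
gripper_width: 0.999
grasp_force: 0.0
time: 60.45
tool_pos: [0.3943, 0.3355, 0.1106]
tool_rot: [0.0, 0.652, 0.758, 0.001]
contact_force: [0.5, 0.1, -0.3]
gripper_width: 0.143
grasp_force: 2.6
time: 60.95
tool_pos: [0.3947, 0.3356, 0.1108]
tool_rot: [0.0, 0.652, 0.758, 0.001]
contact_force: [1.8, -0.1, 6.1]
gripper_width: 0.118
grasp_force: 58.8
R 0.2498 (0.2509) theta 1.481 yaw-theta 1.479 F [ 1.8 -0.1  6.1] 59 0.118
```

```bash
python3 -m crank '[{"x":-0.6,"y":-0.12,"z":0,"turn":-0.025},{"x":-1.23,"y":-0.235,"z":0,"turn":-0.05},{"x":-1.23,"y":-0.235,"z":0,"turn":-0.05},{"x":-1.23,"y":-0.235,"z":0,"turn":-0.05},{"x":-1.23,"y":-0.235,"z":0,"turn":-0.05}]' && python3 -m crank '[{"x":-1.23,"y":-0.235,"z":0,"turn":-0.05},{"x":-1.23,"y":-0.235,"z":0,"turn":-0.05},{"x":-1.23,"y":-0.235,"z":0,"turn":-0.05},{"x":-1.23,"y":-0.235,"z":0,"turn":-0.05},{"x":-1.23,"y":-0.235,"z":0,"turn":-0.05}]';  python3 -c "
from h import *
door()"
```

```text
time: 61.45
tool_pos: [0.3972, 0.2793, 0.1107]
tool_rot: [0.0, 0.562, 0.827, 0.001]
contact_force: [1.8, 0.5, 5.5]
gripper_width: 0.12
grasp_force: 59.2
time: 61.95
tool_pos: [0.4146, 0.2192, 0.1107]
tool_rot: [-0.0, 0.455, 0.891, 0.0]
contact_force: [0.1, 0.7, 5.9]
gripper_width: 0.122
grasp_force: 59.3
R 0.2506 (0.2509) theta 1.005 yaw-theta 1.002 F [0.1 0.7 5.9] 59 0.122
```

```bash
python3 -m crank '[{"x":-1.23,"y":-0.235,"z":0,"turn":-0.05},{"x":-1.23,"y":-0.235,"z":0,"turn":-0.05},{"x":-1.23,"y":-0.235,"z":0,"turn":-0.05},{"x":-1.23,"y":-0.235,"z":0,"turn":-0.05},{"x":-1.23,"y":-0.235,"z":0,"turn":-0.05}]' && python3 -m crank '[{"x":-1.23,"y":-0.235,"z":0,"turn":-0.05},{"x":-1.23,"y":-0.235,"z":0,"turn":-0.05},{"x":-1.23,"y":-0.235,"z":0,"turn":-0.05},{"x":-1.23,"y":-0.235,"z":0,"turn":-0.05},{"x":-1.23,"y":-0.235,"z":0,"turn":-0.05}]' && python3 -m crank '[{"x":-1.23,"y":-0.235,"z":0,"turn":-0.05},{"x":-1.23,"y":-0.235,"z":0,"turn":-0.05},{"x":-1.23,"y":-0.235,"z":0,"turn":-0.05},{"x":-1.23,"y":-0.235,"z":0,"turn":-0.05},{"x":-1.23,"y":-0.235,"z":0,"turn":-0.05}]';  python3 -c "
from h import *
door()"
```

```text
time: 62.45
tool_pos: [0.4464, 0.1653, 0.1107]
tool_rot: [-0.0, 0.34, 0.94, -0.0]
contact_force: [-1.3, -0.9, 7.4]
gripper_width: 0.122
grasp_force: 59.4
time: 62.95
tool_pos: [0.4907, 0.1208, 0.1107]
tool_rot: [-0.0, 0.22, 0.975, -0.0]
contact_force: [-2.2, -1.7, 7.7]
gripper_width: 0.121
grasp_force: 59.5
time: 63.45
tool_pos: [0.5446, 0.0887, 0.1107]
tool_rot: [-0.0, 0.097, 0.995, -0.001]
contact_force: [-2.0, -3.2, 8.0]
gripper_width: 0.118
grasp_force: 59.5
R 0.2518 (0.2509) theta 0.254 yaw-theta 0.252 F [-2.  -3.2  8. ] 59 0.118
```

```bash
python3 -m crank '[{"x":-1.23,"y":-0.235,"z":0,"turn":-0.05},{"x":-1.23,"y":-0.235,"z":0,"turn":-0.05},{"x":-0.98,"y":-0.19,"z":0,"turn":-0.04},{"x":-0.61,"y":-0.12,"z":0,"turn":-0.025},{"x":-0.61,"y":-0.12,"z":0,"turn":-0.025}]' && python3 -m crank '[{"x":-0.61,"y":-0.12,"z":0,"turn":-0.025},{"x":-0.61,"y":-0.12,"z":0,"turn":-0.025},{"x":-0.3,"y":-0.06,"z":0,"turn":-0.012},{"x":0,"y":0,"z":0,"turn":0},{"x":0,"y":0,"z":0,"turn":0}]' ;  python3 -c "
from h import *
door()"
```

```text
time: 63.95
tool_pos: [0.5882, 0.0742, 0.1107]
tool_rot: [-0.003, 0.003, 1.0, -0.001]
contact_force: [-7.6, -4.6, 11.5]
gripper_width: 0.121
grasp_force: 59.9
time: 64.45
tool_pos: [0.6062, 0.0708, 0.1108]
tool_rot: [0.002, -0.028, 1.0, -0.001]
contact_force: [5.7, -8.0, 3.2]
gripper_width: 0.119
grasp_force: 58.9
R 0.2521 (0.2509) theta -0.002 yaw-theta 0.002 F [ 5.7 -8.   3.2] 59 0.119
```

```bash
python3 -m crank '[{"x":-0.1,"y":0,"z":0,"turn":0},{"x":0,"y":0,"z":0,"turn":0},{"x":0,"y":0,"z":0,"turn":0}]' && python3 -m crank '[{"x":0,"y":0,"z":0,"turn":0},{"x":0,"y":0,"z":0,"turn":0},{"x":0,"y":0,"z":0,"turn":0},{"x":0,"y":0,"z":0,"turn":0},{"x":0,"y":0,"z":0,"turn":0}]' 100 && python3 -m crank '[{"x":0,"y":0,"z":-2,"turn":0},{"x":0,"y":0,"z":-4,"turn":0},{"x":0,"y":0,"z":-4,"turn":0},{"x":3,"y":0,"z":-2,"turn":0},{"x":4.5,"y":0,"z":0,"turn":0}]' && python3 -m crank '[{"x":4.5,"y":0,"z":0,"turn":0},{"x":0,"y":4.5,"z":0,"turn":0},{"x":0,"y":4.5,"z":0,"turn":0},{"x":0,"y":4.5,"z":0,"turn":0},{"x":0,"y":4.5,"z":0,"turn":0}]' && python3 -m crank '[{"x":0,"y":4.5,"z":0,"turn":0},{"x":0,"y":4.5,"z":0,"turn":0},{"x":0,"y":0,"z":0,"turn":0},{"x":0,"y":0,"z":0,"turn":0}]'
python3 - <<'E'
from h import *
look("top13"); q,d=grab("scene","scene13")
C=cloud("top",np.load("pics/top13.npz")["d"])
P=C[180:205,300:325].reshape(-1,3); P=P[(P[:,2]>.13)&(P[:,0]<.625)]; print("handle",P.mean(0).round(4),len(P))
P0=cloud("top",np.load("pics/top0.npz")["d"])[180:205,300:325].reshape(-1,3); P0=P0[(P0[:,2]>.13)&(P0[:,0]<.625)]; print("handle0",P0.mean(0).round(4),len(P0))
a=np.load("pics/top0.npz")["p"]; b=np.load("pics/top13.npz")["p"]
cv2.imwrite("pics/c13.png",np.vstack([a[100:290,90:570,::-1],b[100:290,90:570,::-1]]))
E
```

```text
time: 64.75
tool_pos: [0.6062, 0.0708, 0.1108]
tool_rot: [0.001, -0.028, 1.0, -0.002]
contact_force: [1.0, -6.4, 7.0]
gripper_width: 0.123
grasp_force: 59.3
time: 65.25
tool_pos: [0.6052, 0.0726, 0.1095]
tool_rot: [-0.0, -0.028, 1.0, 0.0]
contact_force: [0.2, -0.5, -0.3]
gripper_width: 0.951
grasp_force: 0.0
time: 65.75
tool_pos: [0.5332, 0.0681, 0.2351]
tool_rot: [0.004, -0.028, 1.0, -0.0]
contact_force: [-0.2, -0.3, -0.4]
gripper_width: 0.998
grasp_force: 0.0
time: 66.25
tool_pos: [0.4751, 0.247, 0.2302]
tool_rot: [0.0, -0.028, 1.0, 0.0]
contact_force: [1.6, -0.5, 0.5]
gripper_width: 0.999
grasp_force: 0.0
time: 66.65
tool_pos: [0.4701, 0.336, 0.2295]
tool_rot: [-0.0, -0.029, 1.0, -0.0]
contact_force: [0.6, -1.9, 0.6]
gripper_width: 0.998
grasp_force: 0.0
orange [ 0.4436 -0.3996] (36, 98) long axis ang 3.126
handle [0.5658 0.0644 0.4271] 16
handle0 [0.5473 0.0609 0.5623] 18
```

View pics/c13.png

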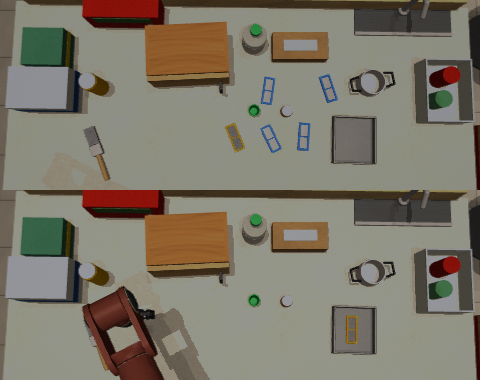

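Comparing before (upper half) and after (lower half): the door is shut with the handle at the same pixel, the orange screen is in the tray at (352,328), no screens remain on the counter, and the other things are unmoved.

```bash
python3 -c "
from plant import manip
print(manip.job_done())"
```

```text
the job is handed in; nothing more can be done
None
```

Job handed in, verdict not returned: the four blue screens lay flat in the door rack in two stacks of two (last seen before the door was closed), the one orange screen is flat in the wash tray, the door is shut on its catch, and the other things look unmoved in the before-and-after pictures.

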